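# Lay out the drive kit on the board

### The arm

A 6-joint arm with a two-finger parallel gripper is mounted at the origin on the work surface. World frame = base frame: x ahead of the robot, y to its left, z up, the work surface at z = 0. Lengths are in mm, angles in degrees, forces in N, time in s.
With the tool pointing down it reaches from about 300 to 750 mm from the base axis. Payload 8.5 kg.
Tool frame: the origin (TCP) lies at the very end of the fingers, on their centre line; the grasp point (between the pads) lies 19 mm behind it; z points along the fingers, x is the direction in which the jaws open and shut, and the axes are right-handed (so a half turn about z gives the same grasp; the last joint's range is limited). The gripper opens to 85 mm and grips with 20 to 120 N. Pads are 22 mm wide; open, the fingers measure 114 mm over their backs; the gripper's body (76 mm by 85 mm) begins 54 mm behind the grasp point. The pads swing forward as they close: fully open they stand 13 mm farther back than shut.
Start: joints at [-86.247, 21.807, 74.336, -0, 83.858, -12.336], TCP at [152.413, -528.442, 231.322] pointing down, gripper open.
Joint ranges: [-178.18, 178.18], [-50.72, 133.34], [12.68, 142.11], [-81.47, 261.47], [9.98, 163.14], [-165.26, 165.26]. Speed limits (degrees/s): [136.94, 136.94, 180, 180, 180, 180].

### API

Orientations are given as [roll, pitch, yaw] about the fixed x, y, z axes, in that order (R = Rz(yaw) Ry(pitch) Rx(roll)).
In Python, from workcell import robot, optics, close_job gives the robot as it stands. The module is installed in compiled form; this text tells all that it offers.
- The arm moves only by the tool move_arm, never from a script. Its argument "series" is a list of rows, each an object of numbers: "jaw": the opening, from 0 (shut) to 1 (fully open); "dx", "dy", "dz": the shift along the tool's x, y, z in mm; "yaw": the turn about the tool's z in rad. A call has exactly 5 rows; each row is the pose to reach, as a shift and turn from the pose commanded when the call began, along the tool's axes at that moment; what a row does not reach only later rows make up. A row lasts 1/10 s, in which the tool goes at most 50 mm and 8.59 degrees, less where a joint would pass 70% of its speed; a pose out of reach is approached as far as the arm can. A call with a gripper value outside its range is refused whole. The fingers move at their own pace and stop on an object; "grip_force" is the grip in N (left out, the last holds). Time passes only in rows, so rows that repeat a pose let the fingers close, or fill a call up. It gives the time, the measured TCP pose, the force and the opening at its end, in the units of the state.
- robot.read_state(): the state, without advancing time (a new reading comes with each control period).
- optics.camera(name): name is "side" or "top" or "wrist"; returns a dict with "image" (400x640x3 uint8, blue, green, red), "mtx" (3x3 intrinsics, pixels), "k1" (the pictures are not rectified: a ray, as slopes to the right and down, at radius r is drawn at 1 + k1 r^2 times it, then the intrinsics apply), "T" (4x4, takes a point from camera to world coordinates); the wrist camera has in their place "hand_eye" (4x4, takes a point from camera to tool coordinates, whose origin is the TCP and whose axes are the tool frame's). Camera axes: x right, y down, z forward; pixel columns grow to the right and rows downward; lengths in mm; the calibration is good to about 2 mm. A picture is of the moment at which its call begins: read the wrist's pose just before it. There is no depth.
- close_job(): hands the job in, once; it reports no verdict.
Trained networks look in a picture, given as the dict that the camera call returned (one of the last four; its "shot" number tells which), for a name from the list of things; names that differ only in an ending like _2 or _b are one class to them, and where a whole thing is asked for, a point or a joint stands for the part that bears it (a point fixed in the world has none). Each returns a list of dicts, best first, with "score" (0 to 1); they miss things now and then, are a little off and sometimes report something else, mostly with a low value. They report only what shows in the picture. A call takes as long as a camera call. They do not tell look-alikes from the thing itself.
- optics.search_frame(picture, query): "xyz" ([x, y, z] in mm, in the coordinates of the camera as it stood for that picture, good to about 4 mm: the middle of the surface that is visible of it).
- optics.regions_of(picture, query): "pixels" (400x640 bool, what is visible of it).
The state is a dict: "clock": time; "qpos": joint angles; "qd": joint speeds; "joint_efforts": joint torques, N m; "ee_pos": TCP position; "tool_rot": TCP orientation; "force": force on the tool from outside, world axes, zero at the start; "moment": the same for the moment, N m; "finger_gap": finger opening in mm.
Only numpy, scipy, OpenCV 4.12 (cv2) and the standard library are available. Lean on these libraries where they do the work, as an engineer would, in place of code of your own. Each camera call takes 0.05 s, during which the arm holds its last target. There are 200 camera calls.

### The job

Lay out the drive parts on the white board for the next build. Roll every hexagonal hub over, one flat at a time, until its flat with the row of three holes is on top, and lay each one centred and square in an outlined rectangle of its own, lengthwise along the rectangle's long side; push each gear that stands on edge over onto its plain side, boss up, and put each one centred in an outlined circle of its own. Leave the other things on the table where they are.

Things in the scene. Friction and masses are not known exactly. Their poses are not given: they have to be found in the camera images.
- hubA_mid (a point): solid hexagonal aluminium hub, 36 mm across flats, 56 mm long, 0.15 kg, lying on a flat; one of its six 20.8 mm wide flats has a row of 3 black holes, not on top at the start. Point: its centre, 18 mm up. Own x along its length, own z out of the drilled flat. Pushed level it may just slide; pushed forward and up at 45 deg from low on a long side it turns over its far lower edge, 20.8 mm on. May be absent
- hubB_mid (a point): solid hexagonal aluminium hub, 36 mm across flats, 56 mm long, 0.15 kg, lying on a flat; one of its six 20.8 mm wide flats has a row of 3 black holes, not on top at the start. Point: its centre, 18 mm up. Own x along its length, own z out of the drilled flat. Pushed level it may just slide; pushed forward and up at 45 deg from low on a long side it turns over its far lower edge, 20.8 mm on. May be absent
- hubC_mid (a point): solid hexagonal aluminium hub, 36 mm across flats, 56 mm long, 0.15 kg, lying on a flat; one of its six 20.8 mm wide flats has a row of 3 black holes, not on top at the start. Point: its centre, 18 mm up. Own x along its length, own z out of the drilled flat. Pushed level it may just slide; pushed forward and up at 45 deg from low on a long side it turns over its far lower edge, 20.8 mm on. May be absent
- gearA_mid (a point): grey 12-sided gear disc, 56 mm across flats, 14 mm thick, 50 g; a boss 20 mm across stands 6 mm proud of one side, the other is plain. Starts standing on edge on a flat, easily toppled. Point: centre of the disc without boss (28 mm up standing, 7 mm lying boss up). Own z along its axis, out of the boss side; own x square to a flat (flats every 30 deg)
- gearB_mid (a point): grey 12-sided gear disc, 56 mm across flats, 14 mm thick, 50 g; a boss 20 mm across stands 6 mm proud of one side, the other is plain. Starts standing on edge on a flat, easily toppled. Point: centre of the disc without boss (28 mm up standing, 7 mm lying boss up). Own z along its axis, out of the boss side; own x square to a flat (flats every 30 deg)
- board: white layout board, fixed, 200 mm (own x) by 232 mm (own y), 4 mm thick, flat, lying on the table; origin at the centre of its underside. Far half (own +x): three outlined rectangles side by side; near half: two outlined circles
- bay1 (a point): centre of an outlined rectangle on the board's upper face, outline 80 mm along the board's x by 62 mm along its y, flat lines only; neighbours are 72 mm apart
- bay2 (a point): centre of an outlined rectangle on the board's upper face, outline 80 mm along the board's x by 62 mm along its y, flat lines only; neighbours are 72 mm apart
- bay3 (a point): centre of an outlined rectangle on the board's upper face, outline 80 mm along the board's x by 62 mm along its y, flat lines only; neighbours are 72 mm apart
- ring1 (a point): centre of an outlined circle, 76 mm in diameter, on the board's upper face, flat lines only; the two are 116 mm apart
- ring2 (a point): centre of an outlined circle, 76 mm in diameter, on the board's upper face, flat lines only; the two are 116 mm apart
- driver: bystander, leave alone: screwdriver lying on the table, 190 mm long, along own x; origin at the middle of its length, on its axis
- motor: bystander, leave alone: grey box motor with white nose, 70 x 34 x 34 mm, nose along own +x; origin at the centre of its underside
- tyre: bystander, leave alone: black rubber wheel lying flat, 64 mm across, 26 mm high; origin at the centre of its underside
- battery: bystander, leave alone: white battery pack, 50 x 85 x 26 mm; origin at the centre of its underside
- beam: bystander, leave alone: black perforated beam, 120 x 16 x 14 mm, along own x; origin at the centre of its underside
- sensor: bystander, leave alone: grey sensor block with two black eyes, 32 x 44 x 28 mm; origin at the centre of its underside
- spacer: bystander, leave alone: white ring, 28 mm across, 12 mm high; origin at the centre of its underside
Things that resemble listed ones, but are neither listed nor needed, are in the scene too. Leave any purple or yellow look-alike of the part that bears gearA_mid alone. What is shaped like the part that bears hubB_mid but red is not meant.

How it is judged:
By the outcome, as a careful person would: the job done as asked, in the order asked, and still so for the second after the job is handed in, with the robot touching nothing.
Of hubA, hubB, hubC only 2 to 3 are there at a start; the rules pass over those that are not, and their reading is None.
At some moment in a run one of hubA, hubB, hubC may be knocked a few centimetres aside while the robot is not near it.
Once in a run the grip may slacken for a moment while it holds something.
It also fails if it takes over 210 s, if anything falls off the work surface, if the arm or the gripper's body presses on something with over 40 N, if the wrist force passes 120 N, or if a joint passes its speed limit or range.

## Working session

There is one attempt and no reset: what is moved stays moved. The work goes in short steps, Python scripts to look and compute and a tool call to move; the robot and the scene stay as the last step left them, time stands still between calls to the robot, and variables do not carry over. Pictures are saved under pics/ and viewed, about 12 in all and at most 16, crops included, and the job is handed in when it is done.

Besides the shell and the picture viewer there is one more tool, called after "Call:" as a command line: name --argument value ..., lists and objects as JSON in quotes. move_arm: Moves the arm, as the interface text tells. Its arguments: {"type":"object","properties":{"series":{"type":"array"},"grip_force":{"type":"number"}},"required":["series"]}

```bash
mkdir -p pics; cat > h.py <<'E'
import numpy as np, cv2
from scipy.spatial.transform import Rotation as Ro
from workcell import robot, optics
def toolT():
    s=robot.read_state(); T=np.eye(4); T[:3,:3]=Ro.from_euler('xyz',s['tool_rot'],degrees=True).as_matrix(); T[:3,3]=s['ee_pos']; return T
def shot(n):
    W=toolT() if n=='wrist' else None
    p=optics.camera(n)
    p['W']=p['T'] if n!='wrist' else W@p['hand_eye']
    return p
def ray(p,uv):
    K=p['mtx']; uv=np.asarray(uv,float).reshape(-1,2)
    d=np.stack([(uv[:,0]-K[0,2])/K[0,0],(uv[:,1]-K[1,2])/K[1,1]],1); u=d.copy()
    for _ in range(20): u=d/(1+p['k1']*(u**2).sum(1,keepdims=True))
    return np.c_[u,np.ones(len(u))]@p['W'][:3,:3].T
def px2w(p,uv,z):
    r=ray(p,uv); o=p['W'][:3,3]
    return o+r*((z-o[2])/r[:,2])[:,None]
def w2px(p,X):
    X=np.asarray(X,float).reshape(-1,3); c=(X-p['W'][:3,3])@p['W'][:3,:3]; s=c[:,:2]/c[:,2:]
    s=s*(1+p['k1']*(s**2).sum(1,keepdims=True)); K=p['mtx']
    return np.c_[s[:,0]*K[0,0]+K[0,2],s[:,1]*K[1,1]+K[1,2]]
def cw(p,x): return p['W'][:3,:3]@np.array(x)+p['W'][:3,3]
E
cat > a.py <<'E'
from h import *
print({k:np.round(v,2) for k,v in robot.read_state().items()})
for n in ['top','side','wrist']:
    p=shot(n); cv2.imwrite(f'pics/{n}0.png',p['image']); print(n,p['k1'],np.round(p['W'],3).tolist(),np.round(p['mtx'],1).tolist())
    if n=='wrist': print(np.round(p['hand_eye'],3).tolist())
    for q in ['hubA_mid','gearA_mid','board','motor','battery','driver','tyre','beam','sensor','spacer']:
        print(q,[(round(d['score'],2),np.round(cw(p,d['xyz'])).tolist(),np.round(w2px(p,cw(p,d['xyz']))[0]).tolist()) for d in optics.search_frame(p,q)])
E
python3 a.py
```

```text
{'clock': np.float64(0.0), 'qpos': array([-86.25,  21.84,  74.38,  -0.  ,  83.86, -12.34]), 'qd': array([ 0.  , -0.  ,  0.1 , -0.04,  0.04,  0.05]), 'joint_efforts': array([ -0.  , -44.85, -23.13,  -0.  ,   0.  ,   0.  ]), 'ee_pos': array([ 152.4 , -528.16,  230.71]), 'tool_rot': array([-1.7998e+02,  8.0000e-02, -7.3910e+01]), 'force': array([0.17, 0.12, 0.34]), 'moment': array([-0.01, -0.03,  0.04]), 'finger_gap': np.float64(85.44)}
top 0.011175498750493323 [[0.018, -0.996, 0.084, 376.047], [-1.0, -0.019, -0.015, 29.482], [0.016, -0.083, -0.996, 1185.74], [0.0, 0.0, 0.0, 1.0]] [[389.3, 0.0, 321.7], [0.0, 389.3, 193.5], [0.0, 0.0, 1.0]]
hubA_mid [(0.57, [500.0, -263.0, 33.0], [414.0, 186.0])]
gearA_mid [(0.67, [452.0, -380.0, 53.0], [456.0, 202.0]), (0.48, [325.0, -372.0, 43.0], [452.0, 246.0])]
board [(0.53, [552.0, 233.0, 5.0], [250.0, 167.0]), (0.46, [516.0, -141.0, 35.0], [373.0, 180.0]), (0.45, [500.0, -264.0, 38.0], [415.0, 186.0])]
motor [(0.93, [732.0, -77.0, 33.0], [353.0, 109.0]), (0.44, [381.0, -91.0, 12.0], [355.0, 225.0])]
battery [(0.67, [754.0, 89.0, 27.0], [298.0, 101
[... 1119 characters left out ...]
0], [263.0, 188.0])]
beam [(0.67, [338.0, -251.0, 16.0], [287.0, 267.0])]
sensor [(0.75, [503.0, -51.0, 30.0], [326.0, 213.0]), (0.59, [688.0, -229.0, 26.0], [408.0, 238.0])]
spacer [(0.51, [381.0, -98.0, 14.0], [291.0, 231.0])]
wrist -0.026509010857805992 [[0.276, -0.91, -0.309, 232.868], [-0.961, -0.261, -0.09, -505.339], [0.001, 0.322, -0.947, 374.576], [0.0, 0.0, 0.0, 1.0]] [[339.8, 0.0, 320.5], [0.0, 339.8, 197.7], [0.0, 0.0, 1.0]]
[[1.0, -0.001, 0.0, 0.085], [0.001, 0.947, 0.322, -83.71], [-0.001, -0.322, 0.947, -143.225], [0.0, 0.0, 0.0, 1.0]]
hubA_mid []
gearA_mid [(0.74, [208.0, -399.0, 46.0], [202.0, 77.0])]
board []
motor []
battery []
driver []
tyre []
beam []
sensor []
spacer []
```

```bash
python3 - <<'E'
import cv2
a=cv2.imread('pics/top0.png')[80:270,150:490]; cv2.imwrite('pics/top0c.png',cv2.resize(a,(799,446),interpolation=cv2.INTER_CUBIC))
a=cv2.imread('pics/side0.png')[130:330,200:460]; cv2.imwrite('pics/side0c.png',cv2.resize(a,(780,600),interpolation=cv2.INTER_CUBIC))
E
```

```text
(no output)
```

View pics/top0c.png

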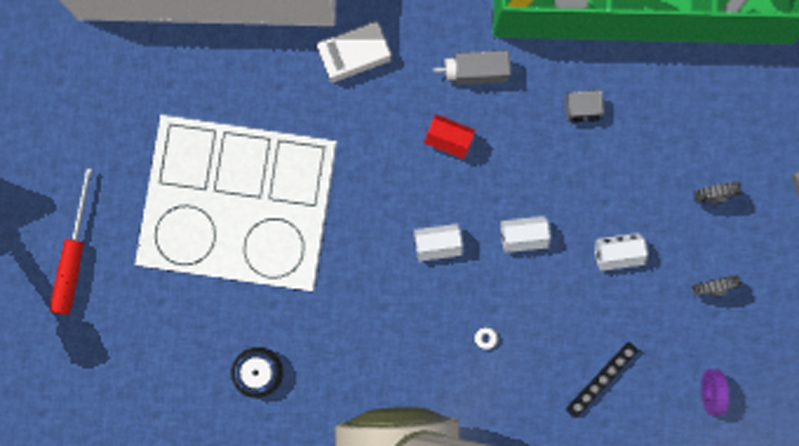

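View pics/side0c.png

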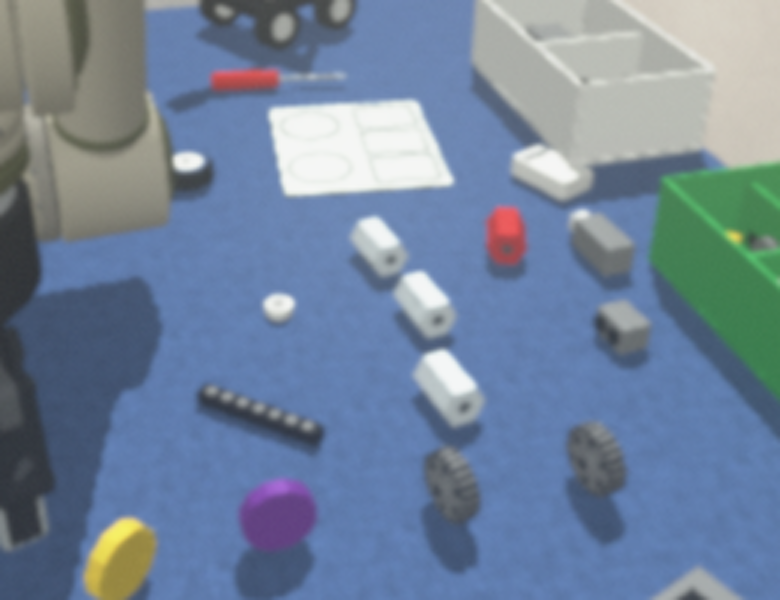

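The top crop shows three white hubs at crop (438,243), (525,235) and (621,252). Holes show only on the far (+x) upper flat of the third. Two grey gears stand at (718,192) and (718,287), the board is on the left, and the red hub and the purple and yellow discs are decoys. The side crop agrees. Next I'll move the wrist camera over for a closer look.

Call:
move_arm --series '[{"jaw": 1,"dx": -33,"dy": -78},{"jaw": 1,"dx": -66,"dy": -156},{"jaw": 1,"dx": -83,"dy": -195},{"jaw": 1,"dx": -83,"dy": -195},{"jaw": 1,"dx": -83,"dy": -195}]'

```text
invalid input at $.series[0]: expected keys jaw, dx, dy, dz, yaw
```

Call:
move_arm --series '[{"jaw": 1,"dx": -17,"dy": -39,"yaw": 0.1},{"jaw": 1,"dx": -34,"dy": -78,"yaw": 0.2},{"jaw": 1,"dx": -51,"dy": -117,"yaw": 0.24},{"jaw": 1,"dx": -68,"dy": -156,"yaw": 0.24},{"jaw": 1,"dx": -83,"dy": -195,"yaw": 0.24}]'

```text
invalid input at $.series[0]: expected keys jaw, dx, dy, dz, yaw
```

```bash
cat > look.py <<'E'
import sys
from h import *
# look.py tag : wrist view, networks, region poses
p=shot('wrist'); s=robot.read_state(); print(round(s['clock'],2),np.round(s['ee_pos'],1),np.round(s['tool_rot'],1),round(s['finger_gap'],1),np.round(s['force'],1))
im=p['image'].copy(); cv2.imwrite(f'pics/{sys.argv[1]}.png',im)
for q in ['hubA_mid','gearA_mid']:
    for d in optics.regions_of(p,q):
        m=d['pixels'].astype(np.uint8); 
        if m.sum()<30: continue
        c=max(cv2.findContours(m,cv2.RETR_EXTERNAL,cv2.CHAIN_APPROX_NONE)[0],key=len)
        hsv=cv2.cvtColor(p['image'],cv2.COLOR_BGR2HSV)[m>0].mean(0)
        z=36 if q[0]=='h' else 20
        w=px2w(p,c.reshape(-1,2),z)[:,:2]; r=cv2.minAreaRect(w.astype(np.float32))
        print(q,round(d['score'],2),'px',np.round(c.reshape(-1,2).mean(0)),'hsv',np.round(hsv),'rect@z%d'%z,np.round(r[0],1),np.round(r[1],1),round(r[2],1))
    print(q,[(round(d['score'],2),np.round(cw(p,d['xyz'])).tolist()) for d in optics.search_frame(p,q)])
E
python3 look.py w1
```

```text
1.7 [ 152.4 -528.4  231.3] [-180.     0.   -73.9] 85.5 [-0.3 -0.2 -0.1]
hubA_mid []
gearA_mid 0.91 px [203.  77.] hsv [ 27. 115. 217.] rect@z20 [ 205.9 -393.2] [60.3 32.5] 41.1
gearA_mid [(0.74, [206.0, -401.0, 47.0])]
```

View pics/w1.png

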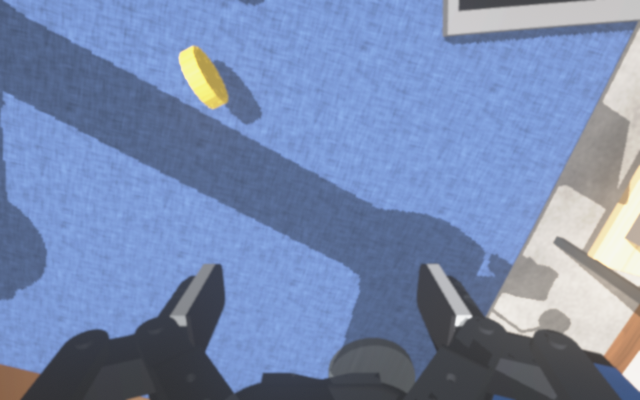

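Call:
move_arm --series '[{"jaw": 1,"dx": -17,"dy": -39,"dz": 0,"yaw": 0},{"jaw": 1,"dx": -34,"dy": -78,"dz": 0,"yaw": 0},{"jaw": 1,"dx": -51,"dy": -117,"dz": 0,"yaw": 0},{"jaw": 1,"dx": -68,"dy": -156,"dz": 0,"yaw": 0},{"jaw": 1,"dx": -83,"dy": -195,"dz": 0,"yaw": 0}]'

```text
clock: 2.4
ee_pos: [317.9, -393.3, 231.5]
tool_rot: [-180.0, -0.0, -73.9]
force: [0.2, -1.2, -0.2]
finger_gap: 85.7
```

Call:
move_arm --series '[{"jaw": 1,"dx": -17,"dy": -39,"dz": 0,"yaw": 0.1},{"jaw": 1,"dx": -34,"dy": -78,"dz": 0,"yaw": 0.2},{"jaw": 1,"dx": -51,"dy": -117,"dz": 0,"yaw": 0.24},{"jaw": 1,"dx": -68,"dy": -156,"dz": 0,"yaw": 0.24},{"jaw": 1,"dx": -83,"dy": -195,"dz": 0,"yaw": 0.24}]'

```text
clock: 2.9
ee_pos: [482.3, -259.4, 231.5]
tool_rot: [-180.0, -0.0, -87.7]
force: [0.5, -0.5, 0.9]
finger_gap: 85.2
```

```bash
python3 look.py w2
```

```text
2.95 [ 485.9 -256.   231.3] [-1.799e+02  1.000e-01 -8.740e+01] 85.4 [-0.4  3.5 -1.8]
hubA_mid 0.71 px [328. 147.] hsv [ 58.   4. 232.] rect@z36 [ 503.8 -265.5] [39.7 56. ] 9.6
hubA_mid [(0.57, [504.0, -266.0, 38.0])]
gearA_mid 0.9 px [439. 194.] hsv [115.  19. 134.] rect@z20 [ 454.8 -390.3] [36.6 61.7] 9.9
gearA_mid 0.78 px [413. 301.] hsv [137. 125. 171.] rect@z20 [ 315.  -380.1] [72.7 18.6] 12.4
gearA_mid 0.67 px [410. 368.] hsv [ 25. 121. 208.] rect@z20 [ 207.8 -391.4] [56.  30.1] 34.1
gearA_mid [(0.65, [223.0, -384.0, 31.0]), (0.64, [462.0, -381.0, 43.0]), (0.62, [324.0, -376.0, 34.0])]
```

View pics/w2.png

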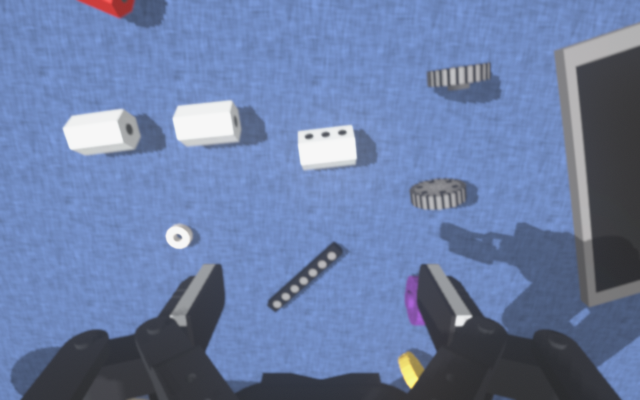

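The image shows three hubs at (102,132), (207,123) and (327,147). Holes are visible only on hub 3's upper +x flat. The far gear at (459,75) has its boss on the −x side, and the near gear is at (439,194). I'll fit exact poses from the silhouettes.

```bash
cat > fit.py <<'E'
from h import *
from scipy.optimize import least_squares
TH=np.linspace(0,2*np.pi,72,endpoint=False); D=np.c_[np.cos(TH),np.sin(TH)]
def hubP(x,y,yaw,z0=0):
    a=np.radians(30+60*np.arange(6)+0); r=36/np.sqrt(3)
    P=np.array([[s,r*np.cos(t),18+r*np.sin(t)+z0] for s in(-28,28) for t in np.radians([0,60,120,180,240,300])])
    P[:,:2]=P[:,:2]@Ro.from_euler('z',yaw,degrees=True).as_matrix()[:2,:2].T; P[:,:2]+=[x,y]; return P
def gearP(x,y,yaw,z0=0,lying=False,boss=1):
    r=28/np.cos(np.pi/12); t=np.radians(15+30*np.arange(12)); tb=np.radians(15*np.arange(24))
    L=[[r*np.cos(a),r*np.sin(a),s] for s in(-7,7) for a in t]+[[10*np.cos(a),10*np.sin(a),13*boss] for a in tb]
    P=np.array(L)
    if lying: P[:,2]+=7
    else: P=P[:,[2,1,0]]; P[:,2]+=28   # axis along own x
    P[:,2]+=z0
    P[:,:2]=P[:,:2]@Ro.from_euler('z',yaw,degrees=True).as_matrix()[:2,:2].T; P[:,:2]+=[x,y]; return P
def fit(p,pts,model,x0):
    h=(pts@D.T).max(1) if pts.shape[0]==2 else (pts@D.T).max(0)
    f=lambda v:(w2px(p,model(*v))@D.T).max(0)-h
    r=least_squares(f,x0,loss='soft_l1',x_scale=[1,1,3],diff_step=1e-4); return r.x,np.sqrt(np.mean(f(r.x)**2))
def cmask(p,m,kind):
    hsv=cv2.cvtColor(p['image'],cv2.COLOR_BGR2HSV); S,V=hsv[...,1],hsv[...,2]
    big=cv2.dilate(m,np.ones((9,9)))>0
    k=((S<45)&(V>120)) if kind=='h' else (S<70)
    if kind=='g': return m
    k=(k&big).astype(np.uint8); return k if k.sum()>0.7*m.sum() else m
def blobs(p,q):
    out=[]
    for d in optics.regions_of(p,q):
        m=d['pixels'].astype(np.uint8)
        if m.sum()<60: continue
        hsv=cv2.cvtColor(p['image'],cv2.COLOR_BGR2HSV)[m>0].mean(0)
        if hsv[1]>70: continue
        k=cmask(p,m,q[0]); c=max(cv2.findContours(k,cv2.RETR_EXTERNAL,cv2.CHAIN_APPROX_NONE)[0],key=len).reshape(-1,2).astype(float)
        ce=c.mean(0); c=ce+(c-ce)*(1+0.5/np.maximum(1,np.linalg.norm(c-ce,axis=1,keepdims=True)))
        out.append((round(d['score'],2),c,k))
    return out
def fithub(p,c,z0=0):
    w=px2w(p,c,20+z0)[:,:2].mean(0)
    return min((fit(p,c,lambda x,y,a:hubP(x,y,a,z0),[*w,a]) for a in(-90,-60,-30,0,30,60)),key=lambda r:r[1])
def fitgear(p,c,z0=0,lying=False):
    w=px2w(p,c,(10 if lying else 28)+z0)[:,:2].mean(0)
    if lying: return [min((fit(p,c,lambda x,y,a:gearP(x,y,a,z0,True),[*w,a]) for a in(-10,0,10)),key=lambda r:r[1])]
    return [(b,*min((fit(p,c,lambda x,y,a:gearP(x,y,a,z0,False,b),[*w,a]) for a in(-40,0,40)),key=lambda r:r[1])) for b in(1,-1)]
def tgt(x,y,z,yaw):
    T=toolT(); s=robot.read_state(); d=T[:3,:3].T@(np.array([x,y,z])-T[:3,3]); dy=(s['tool_rot'][2]-yaw+180)%360-180
    print('from',np.round(s['ee_pos'],1),'yaw',round(s['tool_rot'][2],1),'clk',round(s['clock'],1),'to',np.round([x,y,z,yaw],1),'-> dx,dy,dz',np.round(d,1),'yaw rad',round(np.radians(dy),3))
E
cat > hubs.py <<'E'
import sys
from fit import *
p=shot(sys.argv[2] if len(sys.argv)>2 else 'wrist'); cv2.imwrite(f'pics/{sys.argv[1]}.png',p['image'])
z0=float(sys.argv[3]) if len(sys.argv)>3 else 0
for s,c,k in blobs(p,'hubA_mid'):
    v,e=fithub(p,c,z0); print('hub',s,np.round(c.mean(0)),np.round(v,1),'rms',round(e,2))
E
python3 hubs.py w3; python3 hubs.py t3 top; python3 - <<'E'
from fit import *
p=shot('wrist')
for s,c,k in blobs(p,'gearA_mid'):
    for b,v,e in fitgear(p,c): print('gear',s,np.round(c.mean(0)),b,np.round(v,1),round(e,2))
a=cv2.imread('pics/w2.png'); 
cv2.imwrite('pics/w2c.png',np.hstack([cv2.resize(a[50:220,400:500],(300,510),interpolation=cv2.INTER_CUBIC),cv2.resize(a[90:190,50:250],(500,510),interpolation=cv2.INTER_CUBIC)]))
E
```

```text
hub 0.89 [326. 146.] [ 500.4 -266.2  -81.4] rms 0.47
hub 0.57 [409. 190.] [ 490.3 -251.7   10.1] rms 2.71
gear 0.93 [436. 192.] 1 [ 458.5 -386.4   15.4] 0.45
gear 0.93 [436. 192.] -1 [ 458.5 -386.4   15.4] 0.45
```

View pics/w2c.png

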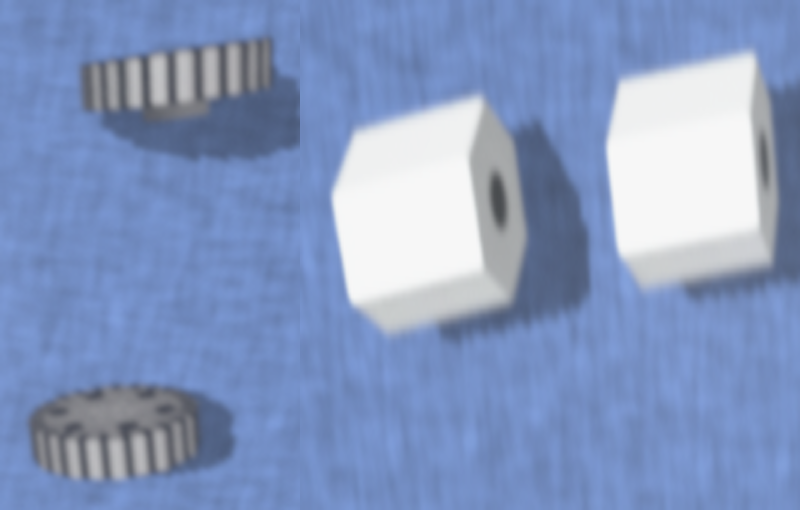

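Both gears show a plain +x face, so both bosses point to −x. Hub 1 and hub 2 have blank upper flats, so their holes are on lower flats. I'll roll hub 3 first, towards −x.

```bash
python3 -c "
from fit import *
tgt(543.9,-259.6,60,-81.4)"
```

```text
from [ 480.7 -261.5  231.4] yaw -87.7 clk 3.5 to [ 543.9 -259.6   60.   -81.4] -> dx,dy,dz [  0.6 -63.2 171.4] yaw rad -0.111
```

```bash
python3 hubs.py w4; python3 hubs.py w5
```

```text
hub 0.93 [326. 146.] [ 500.4 -266.1  -81.4] rms 0.5
hub 0.55 [326. 146.] [ 500.4 -266.2   98.7] rms 0.46
```

Call:
move_arm --series '[{"jaw": 0.3,"dx": 0,"dy": -20,"dz": 20,"yaw": -0.05},{"jaw": 0.3,"dx": 0,"dy": -45,"dz": 60,"yaw": -0.11},{"jaw": 0.3,"dx": 0.6,"dy": -63,"dz": 100,"yaw": -0.11},{"jaw": 0.3,"dx": 0.6,"dy": -63,"dz": 140,"yaw": -0.11},{"jaw": 0.3,"dx": 0.6,"dy": -63,"dz": 171,"yaw": -0.11}]'

```text
clock: 4.15
ee_pos: [543.8, -258.3, 57.7]
tool_rot: [179.9, 0.1, -81.3]
force: [0.4, 0.2, -0.3]
finger_gap: 25.5
```

Call:
move_arm --series '[{"jaw": 0.3,"dx": 0,"dy": 0,"dz": 0,"yaw": 0},{"jaw": 0.3,"dx": 0,"dy": 0,"dz": 20,"yaw": 0},{"jaw": 0.3,"dx": 0,"dy": 0,"dz": 40,"yaw": 0},{"jaw": 0.3,"dx": 0,"dy": 0,"dz": 55,"yaw": 0},{"jaw": 0.3,"dx": 0,"dy": 0,"dz": 56,"yaw": 0}]'

```text
clock: 4.65
ee_pos: [544.1, -259.0, 4.5]
tool_rot: [180.0, 0.0, -81.4]
force: [0.3, 0.9, 0.4]
finger_gap: 25.8
```

Call:
move_arm --series '[{"jaw": 0.3,"dx": 0,"dy": 4,"dz": 0,"yaw": 0},{"jaw": 0.3,"dx": 0,"dy": 8,"dz": 0,"yaw": 0},{"jaw": 0.3,"dx": 0,"dy": 12,"dz": 0,"yaw": 0},{"jaw": 0.3,"dx": 0,"dy": 15,"dz": -3,"yaw": 0},{"jaw": 0.3,"dx": 0,"dy": 18,"dz": -6,"yaw": 0}]'

```text
clock: 5.15
ee_pos: [526.3, -261.8, 11.0]
tool_rot: [-180.0, -0.0, -81.4]
force: [0.0, 0.3, 0.5]
finger_gap: 25.8
```

Call:
move_arm --series '[{"jaw": 0.3,"dx": 0,"dy": 3,"dz": -3,"yaw": 0},{"jaw": 0.3,"dx": 0,"dy": 6,"dz": -6,"yaw": 0},{"jaw": 0.3,"dx": 0,"dy": 9,"dz": -9,"yaw": 0},{"jaw": 0.3,"dx": 0,"dy": 12,"dz": -12,"yaw": 0},{"jaw": 0.3,"dx": 0,"dy": 12,"dz": -12,"yaw": 0}]'

```text
clock: 5.65
ee_pos: [514.2, -263.5, 22.7]
tool_rot: [-180.0, -0.0, -81.4]
force: [0.1, -1.3, 0.4]
finger_gap: 25.6
```

```bash
python3 -c "
from fit import *
p=shot('side');q=shot('wrist')
u,v=w2px(p,[490,-266,20])[0].astype(int)
a=cv2.resize(p['image'][v-50:v+50,u-60:u+60],(480,400),interpolation=cv2.INTER_CUBIC)
cv2.imwrite('pics/r1.png',np.hstack([a,cv2.resize(q['image'],(320,200)).repeat(1,0) if 0 else cv2.resize(q['image'][100:400,160:480],(320,300)).repeat(1,0)[:300] if 0 else cv2.resize(q['image'][100:400,160:480],(320,400))]))
tgt(500,-266,60,-81.4)"
```

```text
from [ 514.4 -263.4   22.3] yaw -81.4 clk 5.8 to [ 500.  -266.    60.   -81.4] -> dx,dy,dz [  0.4  14.6 -37.7] yaw rad 0.001
```

View pics/r1.png

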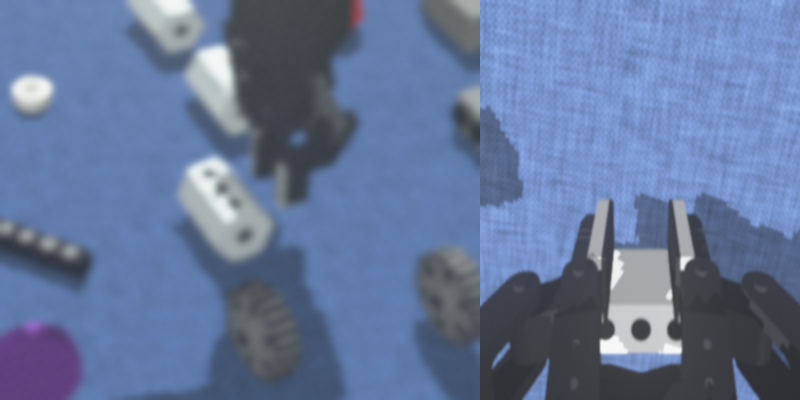

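Side and wrist views show the holes row now on top at crop (215,185). I'll lift and measure.

Call:
move_arm --series '[{"jaw": 0.5,"dx": 0,"dy": -10,"dz": -20,"yaw": 0},{"jaw": 1,"dx": 0,"dy": -10,"dz": -60,"yaw": 0},{"jaw": 1,"dx": 0,"dy": 0,"dz": -100,"yaw": 0},{"jaw": 1,"dx": 0,"dy": 14,"dz": -130,"yaw": 0},{"jaw": 1,"dx": 0,"dy": 14,"dz": -130,"yaw": 0}]'

```text
clock: 6.25
ee_pos: [501.0, -266.6, 156.4]
tool_rot: [-179.7, -0.3, -81.4]
force: [-0.3, -0.1, 0.6]
finger_gap: 85.6
```

Call:
move_arm --series '[{"jaw": 1,"dx": 0,"dy": 0,"dz": 0,"yaw": 0},{"jaw": 1,"dx": 0,"dy": 0,"dz": 0,"yaw": 0},{"jaw": 1,"dx": 0,"dy": 0,"dz": 0,"yaw": 0},{"jaw": 1,"dx": 0,"dy": 0,"dz": 0,"yaw": 0},{"jaw": 1,"dx": 0,"dy": 0,"dz": 0,"yaw": 0}]'

```text
clock: 6.75
ee_pos: [500.6, -265.4, 151.7]
tool_rot: [180.0, 0.0, -81.3]
force: [0.2, 0.2, 0.2]
finger_gap: 85.2
```

```bash
cat > hubs.py <<'E'
import sys
from fit import *
# hubs.py tag z0 : fit hubs, also report dark hole positions in the top / side faces
p=shot('wrist'); cv2.imwrite(f'pics/{sys.argv[1]}.png',p['image'])
z0=float(sys.argv[2]) if len(sys.argv)>2 else 0
g=cv2.cvtColor(p['image'],cv2.COLOR_BGR2GRAY)
for s,c,k in blobs(p,'hubA_mid'):
    v,e=fithub(p,c,z0); R=Ro.from_euler('z',v[2],degrees=True).as_matrix()
    def samp(t,n):  # darkness contrast of face at normal elevation t (deg, in own y-z): holes at 0 vs between
        tr=np.radians(t); off=lambda a:np.array([a,18*np.cos(tr),18+18*np.sin(tr)+z0])
        f=lambda a:cv2.getRectSubPix(g,(1,1),tuple(map(float,w2px(p,R@off(a)+[v[0],v[1],0])[0])))[0,0]
        return [int(f(a)) for a in range(-24,25,4)]
    print('hub',s,np.round(c.mean(0)),np.round(v,1),'rms',round(e,2)); print('  top',samp(90,0)); print('  +y',samp(30,0)); print('  -y',samp(150,0))
tgt(0,0,0,-81.4)
E
python3 hubs.py w6
```

```text
hub 0.96 [321. 210.] [ 478.8 -269.    98.3] rms 0.42
  top [247, 99, 90, 228, 247, 167, 92, 154, 246, 233, 89, 96, 246]
  +y [209, 210, 209, 209, 213, 212, 210, 213, 211, 212, 214, 212, 210]
  -y [238, 238, 238, 238, 238, 238, 238, 238, 238, 237, 237, 237, 237]
from [ 500.6 -265.5  152. ] yaw -81.4 clk 6.8 to [  0.    0.    0.  -81.4] -> dx,dy,dz [-337.6  455.   152.3] yaw rad 0.001
```

Holes are on top (dark dips at −18, 0 and +18). I'll grasp the hub by its ends and carry it to the board.

Call:
move_arm --series '[{"jaw": 1,"dx": 0,"dy": 22,"dz": 30,"yaw": 0.005},{"jaw": 1,"dx": 0,"dy": 22,"dz": 70,"yaw": 0.005},{"jaw": 1,"dx": 0,"dy": 22,"dz": 105,"yaw": 0.005},{"jaw": 1,"dx": 0,"dy": 22,"dz": 135,"yaw": 0.005},{"jaw": 1,"dx": 0,"dy": 22,"dz": 148,"yaw": 0.005}]'

```text
clock: 7.35
ee_pos: [478.0, -268.1, 2.0]
tool_rot: [179.9, 0.2, -81.7]
force: [-1.0, 0.8, 1.1]
finger_gap: 85.4
```

Call:
move_arm --series '[{"jaw": 0.8,"dx": 0,"dy": 0,"dz": 0,"yaw": 0},{"jaw": 0.6,"dx": 0,"dy": 0,"dz": 0,"yaw": 0},{"jaw": 0.5,"dx": 0,"dy": 0,"dz": 0,"yaw": 0},{"jaw": 0.5,"dx": 0,"dy": 0,"dz": 0,"yaw": 0},{"jaw": 0.5,"dx": 0,"dy": 0,"dz": 0,"yaw": 0}]' --grip_force 60

```text
clock: 7.85
ee_pos: [479.6, -269.4, 5.8]
tool_rot: [-179.9, -0.1, -81.6]
force: [-0.2, 0.4, 7.1]
finger_gap: 54.8
```

Call:
move_arm --series '[{"jaw": 0.5,"dx": 0,"dy": 0,"dz": -20,"yaw": 0},{"jaw": 0.5,"dx": 0,"dy": 0,"dz": -60,"yaw": 0},{"jaw": 0.5,"dx": 0,"dy": 0,"dz": -110,"yaw": 0},{"jaw": 0.5,"dx": 0,"dy": 0,"dz": -160,"yaw": 0},{"jaw": 0.5,"dx": 0,"dy": 0,"dz": -200,"yaw": 0}]'

```text
clock: 8.35
ee_pos: [478.8, -268.7, 207.8]
tool_rot: [-179.9, -0.1, -81.6]
force: [-0.1, -0.2, -1.7]
finger_gap: 55.2
```

```bash
python3 -c "
from fit import *
tgt(548,210,225,-9)"
```

```text
from [ 478.8 -268.7  207.8] yaw -81.6 clk 8.3 to [548 210 225  -9] -> dx,dy,dz [-463.5 -138.1  -17.9] yaw rad -1.268
```

Call:
move_arm --series '[{"jaw": 0.5,"dx": -46,"dy": -14,"dz": -4,"yaw": -0.12},{"jaw": 0.5,"dx": -92,"dy": -28,"dz": -8,"yaw": -0.25},{"jaw": 0.5,"dx": -138,"dy": -42,"dz": -12,"yaw": -0.38},{"jaw": 0.5,"dx": -185,"dy": -55,"dz": -18,"yaw": -0.51},{"jaw": 0.5,"dx": -232,"dy": -69,"dz": -18,"yaw": -0.63}]'

```text
clock: 8.85
ee_pos: [513.3, -27.4, 223.5]
tool_rot: [-179.9, -0.1, -45.3]
force: [0.4, 0.1, -2.3]
finger_gap: 55.3
```

Call:
move_arm --series '[{"jaw": 0.5,"dx": -29,"dy": -38,"dz": 0,"yaw": -0.13},{"jaw": 0.5,"dx": -58,"dy": -76,"dz": 0,"yaw": -0.26},{"jaw": 0.5,"dx": -88,"dy": -115,"dz": 0,"yaw": -0.39},{"jaw": 0.5,"dx": -117,"dy": -154,"dz": 0,"yaw": -0.52},{"jaw": 0.5,"dx": -146,"dy": -192,"dz": 0,"yaw": -0.638}]'

```text
clock: 9.35
ee_pos: [547.9, 211.5, 222.8]
tool_rot: [-180.0, -0.0, -8.7]
force: [0.8, -0.9, -1.7]
finger_gap: 54.9
```

Call:
move_arm --series '[{"jaw": 0.5,"dx": 0,"dy": 0,"dz": 0,"yaw": 0},{"jaw": 0.5,"dx": 0,"dy": 0,"dz": 0,"yaw": 0},{"jaw": 0.5,"dx": 0,"dy": 0,"dz": 0,"yaw": 0},{"jaw": 0.5,"dx": 0,"dy": 0,"dz": 0,"yaw": 0},{"jaw": 0.5,"dx": 0,"dy": 0,"dz": 0,"yaw": 0}]'

```text
clock: 9.85
ee_pos: [548.3, 208.4, 222.6]
tool_rot: [-180.0, -0.0, -9.1]
force: [0.2, -0.2, -2.2]
finger_gap: 55.3
```

```bash
cat > board.py <<'E'
import sys
from fit import *
# rectify plane z=4 to 0.5 mm grid, find outlines
p=shot('wrist'); cv2.imwrite(f'pics/{sys.argv[1]}.png',p['image'])
X0,Y0,N=700,400,760
ii,jj=np.meshgrid(np.arange(N),np.arange(N),indexing='ij')
W=np.stack([X0-ii*.5,Y0-jj*.5,np.full(ii.shape,4.)],-1).reshape(-1,3)
uv=w2px(p,W).astype(np.float32).reshape(N,N,2)
r=cv2.remap(p['image'],uv[...,0],uv[...,1],cv2.INTER_LINEAR); cv2.imwrite(f'pics/{sys.argv[1]}r.png',r)
g=cv2.cvtColor(r,cv2.COLOR_BGR2GRAY); S=cv2.cvtColor(r,cv2.COLOR_BGR2HSV)[...,1]
b=(cv2.adaptiveThreshold(g,255,cv2.ADAPTIVE_THRESH_MEAN_C,cv2.THRESH_BINARY,41,12)&((S<60)*255).astype(np.uint8))
cs,_=cv2.findContours(b,cv2.RETR_CCOMP,cv2.CHAIN_APPROX_NONE)
for c in cs:
    a=cv2.contourArea(c)*.25
    if a<2500 or a>60000: continue
    (cx,cy),(w,h),ang=cv2.minAreaRect(c); 
    print('area',round(a),'c',round(X0-cy*.5,1),round(Y0-cx*.5,1),'size',round(w*.5,1),round(h*.5,1),'ang',round(ang,2))
tgt(548,210,225,-9)
E
python3 board.py b1
```

```text
area 3089 c 395.6 46.3 size 155.3 69.3 ang 58.93
area 4047 c 497.0 180.6 size 71.8 72.1 ang 4.76
area 4074 c 512.0 296.0 size 72.0 72.0 ang 90.0
area 4086 c 596.6 153.7 size 56.6 74.5 ang 7.28
area 4098 c 605.7 225.3 size 56.6 74.6 ang 7.24
area 4099 c 614.9 296.9 size 56.7 74.5 ang 7.21
area 5138 c 496.8 180.5 size 81.0 81.0 ang 45.0
area 5116 c 511.7 295.9 size 80.9 80.9 ang 37.57
area 5326 c 596.5 153.5 size 65.4 83.3 ang 7.32
area 5303 c 605.6 225.4 size 65.2 83.6 ang 7.24
area 5298 c 614.9 297.0 size 65.1 83.2 ang 7.36
area 7013 c 554.8 376.5 size 290.5 47.0 ang 90.0
from [548.3 208.6 222.5] yaw -9.1 clk 9.9 to [548 210 225  -9] -> dx,dy,dz [-0.6 -1.4 -2.5] yaw rad -0.001
```

View pics/b1.png

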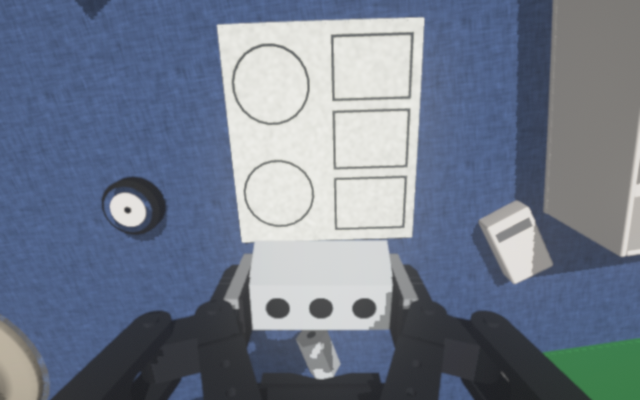

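The picture shows a clear board: rectangles at (372,66), (371,139) and (370,203), circles at (270,84) and (279,193). The held hub has its three holes up. I'll place it in the far bay at (614.9, 296.9), yaw −7.3.

Call:
move_arm --series '[{"jaw": 0.5,"dx": 20,"dy": -40,"dz": 10,"yaw": -0.032},{"jaw": 0.5,"dx": 40,"dy": -80,"dz": 25,"yaw": -0.032},{"jaw": 0.5,"dx": 52,"dy": -98,"dz": 60,"yaw": -0.032},{"jaw": 0.5,"dx": 52,"dy": -98,"dz": 100,"yaw": -0.032},{"jaw": 0.5,"dx": 52,"dy": -98,"dz": 140,"yaw": -0.032}]'

```text
clock: 10.4
ee_pos: [615.2, 298.1, 80.6]
tool_rot: [-180.0, -0.0, -7.2]
force: [1.3, 0.1, -2.6]
finger_gap: 55.2
```

Call:
move_arm --series '[{"jaw": 0.5,"dx": 0,"dy": 0,"dz": 20,"yaw": 0},{"jaw": 0.5,"dx": 0,"dy": 0,"dz": 40,"yaw": 0},{"jaw": 0.5,"dx": 0,"dy": 0,"dz": 42,"yaw": 0},{"jaw": 0.5,"dx": 0,"dy": 0,"dz": 42,"yaw": 0},{"jaw": 0.5,"dx": 0,"dy": 0,"dz": 42,"yaw": 0}]'

```text
clock: 10.9
ee_pos: [615.7, 298.1, 41.8]
tool_rot: [-179.9, -0.1, -7.2]
force: [0.3, 0.0, -1.8]
finger_gap: 55.2
```

```bash
python3 -c "
from fit import *
tgt(614.9,296.9,9.5,-7.28)"
```

```text
from [615.7 298.1  41.8] yaw -7.2 clk 10.9 to [614.9 296.9   9.5  -7.3] -> dx,dy,dz [-0.7  1.3 32.3] yaw rad 0.002
```

Call:
move_arm --series '[{"jaw": 0.5,"dx": -0.7,"dy": 1.2,"dz": 12,"yaw": 0},{"jaw": 0.5,"dx": -0.7,"dy": 1.2,"dz": 24,"yaw": 0},{"jaw": 0.5,"dx": -0.7,"dy": 1.2,"dz": 30,"yaw": 0},{"jaw": 0.5,"dx": -0.7,"dy": 1.2,"dz": 32,"yaw": 0},{"jaw": 0.5,"dx": -0.7,"dy": 1.2,"dz": 32,"yaw": 0}]'

```text
clock: 11.4
ee_pos: [613.6, 296.9, 9.8]
tool_rot: [180.0, 0.0, -7.1]
force: [-6.1, -2.4, 12.6]
finger_gap: 55.1
```

Call:
move_arm --series '[{"jaw": 0.5,"dx": 0,"dy": 0,"dz": 0,"yaw": 0},{"jaw": 0.75,"dx": 0,"dy": 0,"dz": 0,"yaw": 0},{"jaw": 0.9,"dx": 0,"dy": 0,"dz": 0,"yaw": 0},{"jaw": 1,"dx": 0,"dy": 0,"dz": 0,"yaw": 0},{"jaw": 1,"dx": 0,"dy": 0,"dz": 0,"yaw": 0}]'

```text
clock: 11.9
ee_pos: [614.1, 297.0, 8.0]
tool_rot: [180.0, 0.0, -7.2]
force: [0.4, 0.3, -0.6]
finger_gap: 85.4
```

Call:
move_arm --series '[{"jaw": 1,"dx": 0,"dy": 0,"dz": -20,"yaw": 0},{"jaw": 1,"dx": 0,"dy": 0,"dz": -60,"yaw": 0},{"jaw": 1,"dx": 0,"dy": 20,"dz": -110,"yaw": 0},{"jaw": 1,"dx": 0,"dy": 20,"dz": -150,"yaw": 0},{"jaw": 1,"dx": 0,"dy": 20,"dz": -170,"yaw": 0}]'

```text
clock: 12.4
ee_pos: [612.7, 276.9, 183.1]
tool_rot: [-179.9, -0.3, -7.2]
force: [0.8, 0.7, 0.2]
finger_gap: 85.0
```

Call:
move_arm --series '[{"jaw": 1,"dx": 0,"dy": 0,"dz": 0,"yaw": 0},{"jaw": 1,"dx": 0,"dy": 0,"dz": 0,"yaw": 0},{"jaw": 1,"dx": 0,"dy": 0,"dz": 0,"yaw": 0},{"jaw": 1,"dx": 0,"dy": 0,"dz": 0,"yaw": 0},{"jaw": 1,"dx": 0,"dy": 0,"dz": 0,"yaw": 0}]'

```text
clock: 12.9
ee_pos: [611.4, 277.2, 177.3]
tool_rot: [180.0, 0.1, -7.2]
force: [0.1, -0.6, 0.4]
finger_gap: 85.2
```

```bash
sed -i 's/if a<2500/if a<2500 or abs(X0-cy_(c)*.5-555)>80/; s/^from fit import \*/from fit import *\ndef cy_(c): return cv2.minAreaRect(c)[0][1]/' board.py
cat > onboard.py <<'E'
import sys
from fit import *
# hub/gear on white board: dilated network mask + edges unreliable -> use network mask directly
p=shot('wrist'); cv2.imwrite(f'pics/{sys.argv[1]}.png',p['image'])
for q in ['hubA_mid','gearA_mid']:
    for d in optics.regions_of(p,q):
        m=d['pixels'].astype(np.uint8)
        if m.sum()<60: continue
        c=max(cv2.findContours(m,cv2.RETR_EXTERNAL,cv2.CHAIN_APPROX_NONE)[0],key=len).reshape(-1,2).astype(float)
        v,e=fithub(p,c,4) if q[0]=='h' else fitgear(p,c,4,True)[0]
        print(q,round(d['score'],2),np.round(c.mean(0)),np.round(v,1),'rms',round(e,2))
E
python3 onboard.py b2; python3 board.py b3
```

```text
hubA_mid 0.64 [321. 157.] [614.7 295.6  -7.2] rms 1.06
area 4074 c 511.6 295.8 size 71.9 72.2 ang 8.13
area 4091 c 596.4 153.3 size 57.2 74.7 ang 7.13
area 4155 c 605.7 225.4 size 57.1 74.8 ang 7.18
area 3731 c 614.8 296.7 size 56.5 75.2 ang 7.59
area 40240 c 555.7 231.5 size 235.0 202.2 ang 7.28
area 5125 c 511.5 295.8 size 81.0 81.0 ang 68.2
area 5382 c 596.1 152.0 size 68.5 83.4 ang 7.19
area 5383 c 605.7 227.0 size 68.9 83.3 ang 7.35
area 5296 c 614.6 295.8 size 67.6 83.3 ang 7.13
from [611.6 277.1 178.1] yaw -7.2 clk 13.1 to [548 210 225  -9] -> dx,dy,dz [-54.7  74.6 -46.9] yaw rad 0.032
```

View pics/b2.png

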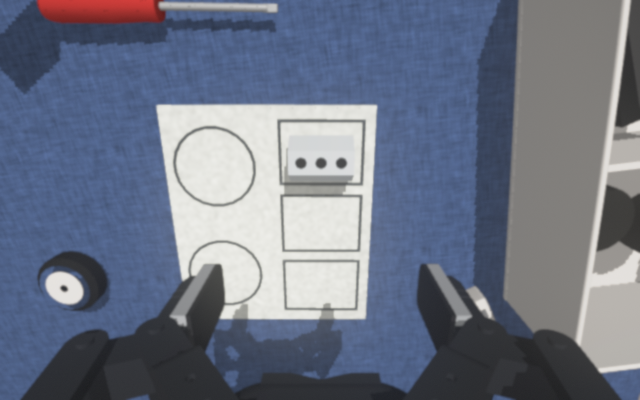

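Hub 3 lies in the far bay at about (614.7, 295.6), holes row at pixel (321,163), within about 1 mm of centre. On to hubs 1 and 2.

Call:
move_arm --series '[{"jaw": 1,"dx": -6,"dy": 40,"dz": -13,"yaw": 0.13},{"jaw": 1,"dx": -12,"dy": 80,"dz": -26,"yaw": 0.26},{"jaw": 1,"dx": -19,"dy": 120,"dz": -40,"yaw": 0.39},{"jaw": 1,"dx": -25,"dy": 160,"dz": -53,"yaw": 0.52},{"jaw": 1,"dx": -31,"dy": 199,"dz": -53,"yaw": 0.65}]'

```text
clock: 13.6
ee_pos: [556.0, 82.1, 233.3]
tool_rot: [-179.9, -0.2, -44.7]
force: [0.3, 0.6, 0.4]
finger_gap: 85.4
```

Call:
move_arm --series '[{"jaw": 1,"dx": 19,"dy": 36,"dz": 0,"yaw": 0.13},{"jaw": 1,"dx": 38,"dy": 72,"dz": 0,"yaw": 0.26},{"jaw": 1,"dx": 58,"dy": 108,"dz": 0,"yaw": 0.39},{"jaw": 1,"dx": 77,"dy": 143,"dz": 0,"yaw": 0.52},{"jaw": 1,"dx": 96,"dy": 177,"dz": 0,"yaw": 0.655}]'

```text
clock: 14.1
ee_pos: [500.1, -111.5, 231.5]
tool_rot: [-180.0, -0.0, -82.2]
force: [1.5, 0.2, -0.3]
finger_gap: 85.5
```

Call:
move_arm --series '[{"jaw": 1,"dx": 0,"dy": 0,"dz": 0,"yaw": 0},{"jaw": 1,"dx": 0,"dy": 0,"dz": 0,"yaw": 0},{"jaw": 1,"dx": 0,"dy": 0,"dz": 0,"yaw": 0},{"jaw": 1,"dx": 0,"dy": 0,"dz": 0,"yaw": 0},{"jaw": 1,"dx": 0,"dy": 0,"dz": 0,"yaw": 0}]'

```text
clock: 14.6
ee_pos: [501.0, -109.2, 231.3]
tool_rot: [-180.0, 0.0, -81.8]
force: [0.7, 0.1, 0.2]
finger_gap: 85.2
```

```bash
python3 hubs.py w7
```

```text
from [ 500.9 -109.5  231.3] yaw -81.9 clk 14.7 to [  0.    0.    0.  -81.4] -> dx,dy,dz [-179.3  480.3  231.3] yaw rad -0.008
```

```bash
cat >> fit.py <<'E'
def cblobs(p,amin=600,amax=9000):
    hsv=cv2.cvtColor(p['image'],cv2.COLOR_BGR2HSV); k=((hsv[...,1]<45)&(hsv[...,2]>130)).astype(np.uint8)
    k=cv2.morphologyEx(k,cv2.MORPH_CLOSE,np.ones((5,5))); out=[]
    for c in cv2.findContours(k,cv2.RETR_EXTERNAL,cv2.CHAIN_APPROX_NONE)[0]:
        if not amin<cv2.contourArea(c)<amax: continue
        c=c.reshape(-1,2).astype(float); ce=c.mean(0); c=ce+(c-ce)*(1+0.5/np.maximum(1,np.linalg.norm(c-ce,axis=1,keepdims=True))); out.append((0,c,k))
    return out
E
sed -i "s/in blobs(p,'hubA_mid'):/in cblobs(p):/" hubs.py; python3 hubs.py w7
```

```text
hub 0 [ 45. 265.] [315.  209.7 -21.6] rms 14.91
  top [93, 94, 97, 102, 98, 100, 99, 98, 99, 97, 114, 209, 224]
  +y [97, 96, 96, 95, 94, 94, 95, 95, 89, 90, 95, 118, 136]
  -y [97, 98, 100, 100, 98, 95, 87, 89, 115, 208, 224, 225, 225]
hub 0 [355. 150.] [ 520.8 -142.9   97.5] rms 0.42
  top [219, 219, 219, 219, 219, 219, 219, 219, 219, 219, 219, 219, 219]
  +y [144, 145, 145, 145, 143, 144, 143, 144, 144, 144, 144, 144, 143]
  -y [185, 185, 185, 185, 185, 184, 185, 185, 185, 185, 184, 184, 184]
hub 0 [246. 147.] [508.1 -29.9  99.7] rms 0.5
  top [218, 218, 217, 218, 217, 217, 217, 217, 217, 217, 216, 216, 216]
  +y [146, 145, 145, 145, 143, 143, 143, 143, 143, 143, 143, 143, 142]
  -y [187, 187, 187, 187, 187, 187, 187, 187, 187, 187, 186, 186, 186]
from [ 500.9 -109.6  231.3] yaw -81.9 clk 14.8 to [  0.    0.    0.  -81.4] -> dx,dy,dz [-179.3  480.4  231.3] yaw rad -0.008
```

View pics/w7.png

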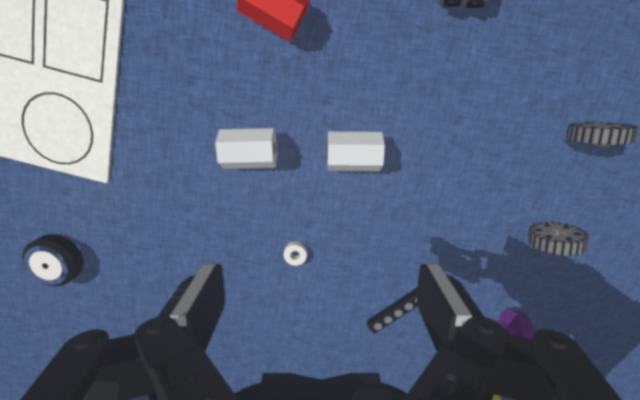

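Hub 2 at px (355,150) and hub 1 at px (246,147), all visible flats blank. I'll roll hub 2 towards −x.

Call:
move_arm --series '[{"jaw": 0.3,"dx": 10,"dy": -20,"dz": 20,"yaw": 0.01},{"jaw": 0.3,"dx": 25,"dy": -45,"dz": 55,"yaw": 0.01},{"jaw": 0.3,"dx": 36,"dy": -59,"dz": 95,"yaw": 0.01},{"jaw": 0.3,"dx": 36,"dy": -59,"dz": 135,"yaw": 0.01},{"jaw": 0.3,"dx": 36,"dy": -59,"dz": 171,"yaw": 0.01}]'

```text
clock: 15.25
ee_pos: [564.2, -137.3, 58.2]
tool_rot: [180.0, 0.0, -82.5]
force: [0.4, 0.2, -0.7]
finger_gap: 25.8
```

Call:
move_arm --series '[{"jaw": 0.3,"dx": 0,"dy": 0,"dz": 0,"yaw": 0},{"jaw": 0.3,"dx": 0,"dy": 0,"dz": 20,"yaw": 0},{"jaw": 0.3,"dx": 0,"dy": 0,"dz": 40,"yaw": 0},{"jaw": 0.3,"dx": 0,"dy": 0,"dz": 55,"yaw": 0},{"jaw": 0.3,"dx": 0,"dy": 0,"dz": 56,"yaw": 0}]'

```text
clock: 15.75
ee_pos: [564.4, -137.4, 4.7]
tool_rot: [180.0, 0.0, -82.5]
force: [-0.9, 0.4, -0.1]
finger_gap: 25.7
```

Call:
move_arm --series '[{"jaw": 0.3,"dx": 0,"dy": 4,"dz": 0,"yaw": 0},{"jaw": 0.3,"dx": 0,"dy": 8,"dz": 0,"yaw": 0},{"jaw": 0.3,"dx": 0,"dy": 12,"dz": 0,"yaw": 0},{"jaw": 0.3,"dx": 0,"dy": 15,"dz": -3,"yaw": 0},{"jaw": 0.3,"dx": 0,"dy": 18,"dz": -6,"yaw": 0}]'

```text
clock: 16.25
ee_pos: [546.4, -140.0, 11.1]
tool_rot: [-179.9, -0.0, -82.5]
force: [0.7, 0.7, 0.3]
finger_gap: 25.9
```

Call:
move_arm --series '[{"jaw": 0.3,"dx": 0,"dy": 3,"dz": -3,"yaw": 0},{"jaw": 0.3,"dx": 0,"dy": 6,"dz": -6,"yaw": 0},{"jaw": 0.3,"dx": 0,"dy": 9,"dz": -9,"yaw": 0},{"jaw": 0.3,"dx": 0,"dy": 12,"dz": -12,"yaw": 0},{"jaw": 0.3,"dx": 0,"dy": 12,"dz": -12,"yaw": 0}]'

```text
clock: 16.75
ee_pos: [534.2, -141.4, 22.7]
tool_rot: [-180.0, -0.0, -82.5]
force: [-0.5, 0.5, -0.2]
finger_gap: 25.7
```

Call:
move_arm --series '[{"jaw": 0.6,"dx": 0,"dy": -6,"dz": -20,"yaw": 0},{"jaw": 1,"dx": 0,"dy": -6,"dz": -60,"yaw": 0},{"jaw": 1,"dx": 0,"dy": 0,"dz": -100,"yaw": 0},{"jaw": 1,"dx": 0,"dy": 14,"dz": -130,"yaw": 0},{"jaw": 1,"dx": 0,"dy": 14,"dz": -130,"yaw": 0}]'

```text
clock: 17.25
ee_pos: [521.1, -143.8, 156.2]
tool_rot: [-179.7, -0.2, -82.5]
force: [0.5, -0.2, 0.0]
finger_gap: 85.1
```

Call:
move_arm --series '[{"jaw": 1,"dx": 0,"dy": 0,"dz": 0,"yaw": 0},{"jaw": 1,"dx": 0,"dy": 0,"dz": 0,"yaw": 0},{"jaw": 1,"dx": 0,"dy": 0,"dz": 0,"yaw": 0},{"jaw": 1,"dx": 0,"dy": 0,"dz": 0,"yaw": 0},{"jaw": 1,"dx": 0,"dy": 0,"dz": 0,"yaw": 0}]'

```text
clock: 17.75
ee_pos: [520.6, -143.1, 151.8]
tool_rot: [180.0, 0.0, -82.5]
force: [-0.4, 0.7, -0.5]
finger_gap: 85.2
```

```bash
cat >> hubs.py <<'E'
E
python3 hubs.py w8
```

```text
hub 0 [256. 304.] [ 386.7 -103.5 -100.9] rms 18.62
  top [129, 130, 124, 124, 131, 128, 133, 138, 134, 133, 134, 130, 125]
  +y [132, 237, 246, 243, 235, 246, 244, 141, 94, 103, 134, 136, 127]
  -y [127, 126, 122, 125, 129, 129, 129, 137, 137, 128, 134, 128, 125]
hub 0 [450. 294.] [ 427.  -276.1 -150.2] rms 9.06
  top [148, 148, 148, 147, 144, 135, 121, 95, 78, 137, 217, 221, 75]
  +y [90, 90, 75, 62, 56, 53, 54, 51, 52, 57, 78, 104, 162]
  -y [59, 60, 60, 59, 59, 58, 58, 59, 59, 57, 58, 57, 57]
hub 0 [192. 294.] [395.9 -39.3 -14.8] rms 9.87
  top [58, 133, 122, 73, 61, 73, 95, 119, 135, 144, 148, 149, 150]
  +y [129, 123, 100, 73, 61, 60, 70, 61, 70, 63, 79, 124, 135]
  -y [52, 52, 53, 53, 54, 55, 55, 55, 56, 57, 56, 58, 58]
hub 0 [320. 209.] [ 498.7 -145.4   97.9] rms 0.46
  top [245, 245, 245, 245, 245, 245, 245, 245, 245, 245, 245, 245, 245]
  +y [210, 209, 206, 204, 204, 202, 203, 199, 201, 200, 197, 197, 195]
  -y [232, 232, 232, 232, 232, 231, 231, 231, 232, 231, 231, 231, 231]
hub 0 [186. 184.] [507.6 -30.3 -80.6] rms 0.4
  top [245, 245, 245, 245, 245, 245, 245, 245, 245, 245, 245, 245, 245]
  +y [232, 232, 232, 232, 233, 232, 233, 233, 233, 233, 233, 233, 233]
  -y [187, 191, 191, 192, 191, 190, 190, 192, 190, 193, 192, 192, 190]
hub 0 [ 13. 111.] [571.  107.2  -7.4] rms 48.32
  top [247, 247, 247, 171, 247, 247, 247, 247, 247, 247, 246, 247, 247]
  +y [247, 247, 149, 247, 247, 247, 247, 247, 247, 246, 247, 247, 246]
  -y [127, 120, 119, 116, 118, 117, 124, 120, 118, 119, 114, 114, 112]
from [ 520.6 -143.1  151.9] yaw -82.5 clk 17.8 to [  0.    0.    0.  -81.4] -> dx,dy,dz [-209.8  497.4  152.3] yaw rad -0.019
```

Rolled once to (498.7, −145.4), holes not visible yet. At least two more rolls are needed whichever flat they're on.

Call:
move_arm --series '[{"jaw": 0.3,"dx": -0.6,"dy": -22,"dz": 20,"yaw": -0.007},{"jaw": 0.3,"dx": -0.6,"dy": -22,"dz": 60,"yaw": -0.007},{"jaw": 0.3,"dx": -0.6,"dy": -22,"dz": 100,"yaw": -0.007},{"jaw": 0.3,"dx": -0.6,"dy": -22,"dz": 130,"yaw": -0.007},{"jaw": 0.3,"dx": -0.6,"dy": -22,"dz": 148,"yaw": -0.007}]'

```text
clock: 18.3
ee_pos: [541.4, -139.2, 1.8]
tool_rot: [179.8, 0.1, -82.1]
force: [0.1, -0.2, 0.1]
finger_gap: 25.7
```

Call:
move_arm --series '[{"jaw": 0.3,"dx": 0,"dy": 4,"dz": 0,"yaw": 0},{"jaw": 0.3,"dx": 0,"dy": 8,"dz": 0,"yaw": 0},{"jaw": 0.3,"dx": 0,"dy": 12,"dz": 0,"yaw": 0},{"jaw": 0.3,"dx": 0,"dy": 15,"dz": -3,"yaw": 0},{"jaw": 0.3,"dx": 0,"dy": 18,"dz": -6,"yaw": 0}]'

```text
clock: 18.8
ee_pos: [524.6, -142.4, 11.4]
tool_rot: [-179.9, -0.0, -82.1]
force: [0.2, -0.3, 1.8]
finger_gap: 25.3
```

Call:
move_arm --series '[{"jaw": 0.3,"dx": 0,"dy": 3,"dz": -3,"yaw": 0},{"jaw": 0.3,"dx": 0,"dy": 6,"dz": -6,"yaw": 0},{"jaw": 0.3,"dx": 0,"dy": 9,"dz": -9,"yaw": 0},{"jaw": 0.3,"dx": 0,"dy": 12,"dz": -12,"yaw": 0},{"jaw": 0.3,"dx": 0,"dy": 12,"dz": -12,"yaw": 0}]'

```text
clock: 19.3
ee_pos: [512.4, -143.9, 22.7]
tool_rot: [-180.0, -0.0, -82.1]
force: [-0.4, -0.1, -0.7]
finger_gap: 25.9
```

Call:
move_arm --series '[{"jaw": 0.3,"dx": 0,"dy": -4,"dz": 0,"yaw": 0},{"jaw": 0.3,"dx": 0,"dy": -8,"dz": 2,"yaw": 0},{"jaw": 0.3,"dx": 0,"dy": -8,"dz": 10,"yaw": 0},{"jaw": 0.3,"dx": 0,"dy": -8,"dz": 18,"yaw": 0},{"jaw": 0.3,"dx": 0,"dy": -8,"dz": 18,"yaw": 0}]'

```text
clock: 19.8
ee_pos: [519.8, -142.3, 2.8]
tool_rot: [179.9, 0.1, -82.1]
force: [-1.1, 0.8, 0.7]
finger_gap: 25.7
```

Call:
move_arm --series '[{"jaw": 0.3,"dx": 0,"dy": 4,"dz": 0,"yaw": 0},{"jaw": 0.3,"dx": 0,"dy": 8,"dz": 0,"yaw": 0},{"jaw": 0.3,"dx": 0,"dy": 12,"dz": 0,"yaw": 0},{"jaw": 0.3,"dx": 0,"dy": 15,"dz": -3,"yaw": 0},{"jaw": 0.3,"dx": 0,"dy": 18,"dz": -6,"yaw": 0}]'

```text
clock: 20.3
ee_pos: [502.5, -145.3, 10.8]
tool_rot: [-180.0, -0.0, -82.1]
force: [0.7, 0.6, 0.4]
finger_gap: 25.8
```

Call:
move_arm --series '[{"jaw": 0.3,"dx": 0,"dy": 3,"dz": -3,"yaw": 0},{"jaw": 0.3,"dx": 0,"dy": 6,"dz": -6,"yaw": 0},{"jaw": 0.3,"dx": 0,"dy": 9,"dz": -9,"yaw": 0},{"jaw": 0.3,"dx": 0,"dy": 12,"dz": -12,"yaw": 0},{"jaw": 0.3,"dx": 0,"dy": 12,"dz": -12,"yaw": 0}]'

```text
clock: 20.8
ee_pos: [490.6, -146.9, 22.7]
tool_rot: [-180.0, -0.0, -82.1]
force: [-0.5, 0.1, -0.3]
finger_gap: 25.7
```

Call:
move_arm --series '[{"jaw": 0.6,"dx": 0,"dy": -6,"dz": -20,"yaw": 0},{"jaw": 1,"dx": 0,"dy": -6,"dz": -60,"yaw": 0},{"jaw": 1,"dx": 0,"dy": 0,"dz": -100,"yaw": 0},{"jaw": 1,"dx": 0,"dy": 14,"dz": -130,"yaw": 0},{"jaw": 1,"dx": 0,"dy": 14,"dz": -130,"yaw": 0}]'

```text
clock: 21.3
ee_pos: [477.4, -149.5, 156.0]
tool_rot: [-179.7, -0.3, -82.1]
force: [0.6, 0.6, -0.5]
finger_gap: 85.5
```

Call:
move_arm --series '[{"jaw": 1,"dx": 0,"dy": 0,"dz": 0,"yaw": 0},{"jaw": 1,"dx": 0,"dy": 0,"dz": 0,"yaw": 0},{"jaw": 1,"dx": 0,"dy": 0,"dz": 0,"yaw": 0},{"jaw": 1,"dx": 0,"dy": 0,"dz": 0,"yaw": 0},{"jaw": 1,"dx": 0,"dy": 0,"dz": 0,"yaw": 0}]'

```text
clock: 21.8
ee_pos: [476.9, -148.7, 151.7]
tool_rot: [179.9, 0.0, -82.1]
force: [-0.4, -1.1, 0.3]
finger_gap: 85.3
```

```bash
python3 - <<'E'
s=open('hubs.py').read().replace("    def samp","    if e>2: continue\n    def samp")
s=s.replace("tgt(0,0,0,-81.4)","tgt(500,0,0,-81.4)").replace("'rms',round(e,2)); print","'rms',round(e,2)); L=toolT()[:3,:3].T@(np.array([v[0],v[1],0])-toolT()[:3,3]); print('  in tool',np.round(L,1),'yaw',round((robot.read_state()['tool_rot'][2]-v[2]+90)%180-90,1)); print",1)
open('hubs.py','w').write(s)
E
python3 hubs.py w9
```

```text
hub 0 [320. 209.] [ 455.5 -151.3   97.7] rms 0.47
  in tool [ -0.3  21.5 151.9] yaw 0.2
  top [246, 102, 89, 226, 246, 167, 89, 153, 246, 230, 88, 95, 246]
  +y [207, 206, 207, 209, 208, 209, 207, 208, 205, 205, 207, 207, 206]
  -y [237, 236, 237, 236, 236, 236, 236, 236, 236, 235, 235, 235, 235]
hub 0 [180. 131.] [507.6 -30.4  99.1] rms 0.39
  in tool [-112.9  -46.7  152. ] yaw -1.2
  top [247, 247, 247, 247, 247, 246, 246, 246, 246, 246, 246, 246, 246]
  +y [202, 201, 202, 202, 200, 200, 201, 201, 200, 201, 200, 199, 196]
  -y [239, 239, 239, 239, 239, 239, 239, 239, 239, 239, 238, 238, 239]
from [ 477.  -148.7  151.9] yaw -82.1 clk 21.9 to [500.    0.    0.  -81.4] -> dx,dy,dz [-144.   -43.3  152. ] yaw rad -0.012
```

Holes on top of hub 2. I'll grasp and carry it to the middle bay.

Call:
move_arm --series '[{"jaw": 1,"dx": -0.3,"dy": 21.5,"dz": 30,"yaw": 0.003},{"jaw": 1,"dx": -0.3,"dy": 21.5,"dz": 70,"yaw": 0.003},{"jaw": 1,"dx": -0.3,"dy": 21.5,"dz": 105,"yaw": 0.003},{"jaw": 1,"dx": -0.3,"dy": 21.5,"dz": 135,"yaw": 0.003},{"jaw": 1,"dx": -0.3,"dy": 21.5,"dz": 147,"yaw": 0.003}]'

```text
clock: 22.35
ee_pos: [454.6, -150.8, 2.9]
tool_rot: [179.8, 0.1, -82.3]
force: [0.4, -0.0, -0.2]
finger_gap: 85.3
```

Call:
move_arm --series '[{"jaw": 0.8,"dx": 0,"dy": 0,"dz": 0,"yaw": 0},{"jaw": 0.6,"dx": 0,"dy": 0,"dz": 0,"yaw": 0},{"jaw": 0.5,"dx": 0,"dy": 0,"dz": 0,"yaw": 0},{"jaw": 0.5,"dx": 0,"dy": 0,"dz": 0,"yaw": 0},{"jaw": 0.5,"dx": 0,"dy": 0,"dz": 0,"yaw": 0}]' --grip_force 60

```text
clock: 22.85
ee_pos: [456.0, -151.7, 6.2]
tool_rot: [-179.9, -0.1, -82.3]
force: [-0.9, 0.5, 6.9]
finger_gap: 54.9
```

Call:
move_arm --series '[{"jaw": 0.5,"dx": 0,"dy": 0,"dz": -20,"yaw": 0},{"jaw": 0.5,"dx": 0,"dy": 0,"dz": -60,"yaw": 0},{"jaw": 0.5,"dx": 0,"dy": 0,"dz": -110,"yaw": 0},{"jaw": 0.5,"dx": 0,"dy": 0,"dz": -130,"yaw": 0},{"jaw": 0.5,"dx": 0,"dy": 0,"dz": -130,"yaw": 0}]'

```text
clock: 23.35
ee_pos: [456.6, -152.0, 138.2]
tool_rot: [-179.7, -0.2, -82.3]
force: [-0.4, -0.2, -1.9]
finger_gap: 55.2
```

Call:
move_arm --series '[{"jaw": 0.5,"dx": -35,"dy": -20,"dz": 0,"yaw": -0.13},{"jaw": 0.5,"dx": -70,"dy": -40,"dz": 0,"yaw": -0.26},{"jaw": 0.5,"dx": -106,"dy": -60,"dz": 0,"yaw": -0.39},{"jaw": 0.5,"dx": -141,"dy": -80,"dz": 0,"yaw": -0.52},{"jaw": 0.5,"dx": -177,"dy": -100,"dz": 0,"yaw": -0.655}]'

```text
clock: 23.85
ee_pos: [530.6, 39.1, 133.8]
tool_rot: [179.9, 0.1, -44.4]
force: [0.6, -0.5, -1.0]
finger_gap: 55.1
```

Call:
move_arm --series '[{"jaw": 0.5,"dx": -16,"dy": -37,"dz": 0,"yaw": -0.13},{"jaw": 0.5,"dx": -32,"dy": -74,"dz": 0,"yaw": -0.26},{"jaw": 0.5,"dx": -48,"dy": -112,"dz": 0,"yaw": -0.39},{"jaw": 0.5,"dx": -64,"dy": -150,"dz": 0,"yaw": -0.52},{"jaw": 0.5,"dx": -79,"dy": -187,"dz": 0,"yaw": -0.654}]'

```text
clock: 24.35
ee_pos: [606.2, 227.5, 133.3]
tool_rot: [179.9, 0.2, -7.0]
force: [0.2, 0.7, -1.6]
finger_gap: 54.8
```

Call:
move_arm --series '[{"jaw": 0.5,"dx": 0,"dy": 0,"dz": 20,"yaw": 0},{"jaw": 0.5,"dx": 0,"dy": 0,"dz": 50,"yaw": 0},{"jaw": 0.5,"dx": 0,"dy": 0,"dz": 80,"yaw": 0},{"jaw": 0.5,"dx": 0,"dy": 0,"dz": 92,"yaw": 0},{"jaw": 0.5,"dx": 0,"dy": 0,"dz": 92,"yaw": 0}]'

```text
clock: 24.85
ee_pos: [605.2, 225.5, 40.7]
tool_rot: [179.9, 0.3, -7.3]
force: [0.6, 0.4, -0.4]
finger_gap: 55.2
```

Call:
move_arm --series '[{"jaw": 0.5,"dx": 0,"dy": 0,"dz": 0,"yaw": 0},{"jaw": 0.5,"dx": 0,"dy": 0,"dz": 0,"yaw": 0},{"jaw": 0.5,"dx": 0,"dy": 0,"dz": 0,"yaw": 0},{"jaw": 0.5,"dx": 0,"dy": 0,"dz": 0,"yaw": 0},{"jaw": 0.5,"dx": 0,"dy": 0,"dz": 0,"yaw": 0}]'

```text
clock: 25.35
ee_pos: [606.6, 225.9, 43.8]
tool_rot: [-180.0, -0.0, -7.3]
force: [-0.2, -0.1, -0.7]
finger_gap: 55.3
```

```bash
python3 -c "
from fit import *
tgt(605.7,225.4,10.5,-7.28)"
```

```text
from [606.6 225.9  43.8] yaw -7.3 clk 25.4 to [605.7 225.4  10.5  -7.3] -> dx,dy,dz [-0.9  0.6 33.3] yaw rad 0.0
```

Call:
move_arm --series '[{"jaw": 0.5,"dx": -0.9,"dy": 0.6,"dz": 12,"yaw": 0},{"jaw": 0.5,"dx": -0.9,"dy": 0.6,"dz": 24,"yaw": 0},{"jaw": 0.5,"dx": -0.9,"dy": 0.6,"dz": 31,"yaw": 0},{"jaw": 0.5,"dx": -0.9,"dy": 0.6,"dz": 33,"yaw": 0},{"jaw": 0.5,"dx": -0.9,"dy": 0.6,"dz": 33,"yaw": 0}]'

```text
clock: 25.85
ee_pos: [605.0, 225.3, 10.1]
tool_rot: [180.0, 0.1, -7.3]
force: [-2.3, -0.8, 2.8]
finger_gap: 54.9
```

Call:
move_arm --series '[{"jaw": 0.5,"dx": 0,"dy": 0,"dz": 0,"yaw": 0},{"jaw": 0.75,"dx": 0,"dy": 0,"dz": 0,"yaw": 0},{"jaw": 0.9,"dx": 0,"dy": 0,"dz": 0,"yaw": 0},{"jaw": 1,"dx": 0,"dy": 0,"dz": 0,"yaw": 0},{"jaw": 1,"dx": 0,"dy": 0,"dz": 0,"yaw": 0}]'

```text
clock: 26.35
ee_pos: [605.6, 225.3, 10.2]
tool_rot: [-180.0, -0.0, -7.3]
force: [1.1, 1.2, 0.6]
finger_gap: 85.6
```

Call:
move_arm --series '[{"jaw": 1,"dx": 0,"dy": 0,"dz": -20,"yaw": 0},{"jaw": 1,"dx": 0,"dy": 0,"dz": -60,"yaw": 0},{"jaw": 1,"dx": 0,"dy": 20,"dz": -110,"yaw": 0},{"jaw": 1,"dx": 0,"dy": 20,"dz": -150,"yaw": 0},{"jaw": 1,"dx": 0,"dy": 20,"dz": -170,"yaw": 0}]'

```text
clock: 26.85
ee_pos: [604.0, 205.2, 185.0]
tool_rot: [-179.9, -0.4, -7.3]
force: [-0.7, -0.0, -0.3]
finger_gap: 85.4
```

Call:
move_arm --series '[{"jaw": 1,"dx": 0,"dy": 0,"dz": 0,"yaw": 0},{"jaw": 1,"dx": 0,"dy": 0,"dz": 0,"yaw": 0},{"jaw": 1,"dx": 0,"dy": 0,"dz": 0,"yaw": 0},{"jaw": 1,"dx": 0,"dy": 0,"dz": 0,"yaw": 0},{"jaw": 1,"dx": 0,"dy": 0,"dz": 0,"yaw": 0}]'

```text
clock: 27.35
ee_pos: [602.8, 205.5, 179.3]
tool_rot: [180.0, 0.1, -7.3]
force: [0.3, -0.9, 0.6]
finger_gap: 85.6
```

```bash
cat >> onboard.py <<'E'
# holes: dark blobs on hub tops (z=40)
g=cv2.cvtColor(p['image'],cv2.COLOR_BGR2GRAY); b=((g<130)&(cv2.cvtColor(p['image'],cv2.COLOR_BGR2HSV)[...,1]<60)).astype(np.uint8)
n,l,st,ce=cv2.connectedComponentsWithStats(b)
for i in range(1,n):
    if 25<st[i,4]<400 and st[i,2]<25 and st[i,3]<25 and ce[i,1]<290:
        print('dark',np.round(ce[i]),st[i,4],np.round(px2w(p,ce[i],40)[0,:2],1))
tgt(508,-30,231,-81)
E
python3 onboard.py b4
```

```text
hubA_mid 0.79 [320.  72.] [614.4 295.6  -7.1] rms 0.78
gearA_mid 0.19 [267. 132.] [502.2 327.   24.8] rms 135.53
dark [298.  72.] 100 [597.5 297.9]
dark [320.  72.] 100 [614.5 295.7]
dark [342.  72.] 100 [631.5 293.6]
dark [301. 162.] 76 [589.  226.5]
dark [321. 162.] 76 [605.9 224.4]
dark [341. 162.] 77 [622.9 222.3]
dark [ 64. 232.] 31 [362.1 189.1]
dark [ 47. 223.] 35 [348.8 200.3]
from [602.9 205.5 179.9] yaw -7.3 clk 27.5 to [508 -30 231 -81] -> dx,dy,dz [-64.3 245.6 -51. ] yaw rad 1.287
```

Call:
move_arm --series '[{"jaw": 1,"dx": -4,"dy": 24,"dz": -5,"yaw": 0.13},{"jaw": 1,"dx": -9,"dy": 48,"dz": -10,"yaw": 0.26},{"jaw": 1,"dx": -13,"dy": 72,"dz": -15,"yaw": 0.39},{"jaw": 1,"dx": -18,"dy": 96,"dz": -20,"yaw": 0.52},{"jaw": 1,"dx": -22,"dy": 120,"dz": -25,"yaw": 0.64}]'

```text
clock: 28.0
ee_pos: [565.5, 88.4, 205.5]
tool_rot: [180.0, -0.0, -44.2]
force: [0.1, 0.6, -0.5]
finger_gap: 85.5
```

Call:
move_arm --series '[{"jaw": 1,"dx": 11,"dy": 22,"dz": 0,"yaw": 0.13},{"jaw": 1,"dx": 22,"dy": 44,"dz": 0,"yaw": 0.26},{"jaw": 1,"dx": 33,"dy": 66,"dz": 0,"yaw": 0.39},{"jaw": 1,"dx": 43,"dy": 88,"dz": 0,"yaw": 0.52},{"jaw": 1,"dx": 54,"dy": 110,"dz": 0,"yaw": 0.641}]'

```text
clock: 28.5
ee_pos: [528.0, -28.3, 205.4]
tool_rot: [-180.0, -0.0, -81.0]
force: [0.5, -0.2, 0.1]
finger_gap: 85.1
```

Call:
move_arm --series '[{"jaw": 1,"dx": 0,"dy": 0,"dz": 0,"yaw": 0},{"jaw": 1,"dx": 0,"dy": 0,"dz": 0,"yaw": 0},{"jaw": 1,"dx": 0,"dy": 0,"dz": 0,"yaw": 0},{"jaw": 1,"dx": 0,"dy": 0,"dz": 0,"yaw": 0},{"jaw": 1,"dx": 0,"dy": 0,"dz": 0,"yaw": 0}]'

```text
clock: 29.0
ee_pos: [528.6, -26.8, 205.3]
tool_rot: [-180.0, 0.0, -80.6]
force: [0.3, -0.4, 0.2]
finger_gap: 85.4
```

```bash
python3 hubs.py w10
```

```text
hub 0 [321. 191.] [507.5 -30.8  98.9] rms 0.43
  in tool [  0.4  21.4 205.3] yaw 0.5
  top [217, 217, 217, 216, 216, 216, 216, 216, 216, 215, 215, 215, 215]
  +y [144, 143, 145, 145, 144, 144, 146, 146, 146, 144, 144, 145, 143]
  -y [186, 186, 186, 186, 186, 186, 186, 186, 187, 186, 185, 185, 185]
from [528.6 -26.9 205.3] yaw -80.6 clk 29.1 to [500.    0.    0.  -81.4] -> dx,dy,dz [-31.2  23.8 205.3] yaw rad 0.014
```

Call:
move_arm --series '[{"jaw": 0.3,"dx": 0.4,"dy": -22.5,"dz": 40,"yaw": 0.009},{"jaw": 0.3,"dx": 0.4,"dy": -22.5,"dz": 85,"yaw": 0.009},{"jaw": 0.3,"dx": 0.4,"dy": -22.5,"dz": 130,"yaw": 0.009},{"jaw": 0.3,"dx": 0.4,"dy": -22.5,"dz": 170,"yaw": 0.009},{"jaw": 0.3,"dx": 0.4,"dy": -22.5,"dz": 200,"yaw": 0.009}]'

```text
clock: 29.55
ee_pos: [550.0, -23.7, 2.9]
tool_rot: [179.9, 0.1, -81.1]
force: [0.7, -0.9, 0.1]
finger_gap: 25.5
```

Call:
move_arm --series '[{"jaw": 0.3,"dx": 0,"dy": 4,"dz": 0,"yaw": 0},{"jaw": 0.3,"dx": 0,"dy": 8,"dz": 0,"yaw": 0},{"jaw": 0.3,"dx": 0,"dy": 12,"dz": 0,"yaw": 0},{"jaw": 0.3,"dx": 0,"dy": 15,"dz": -3,"yaw": 0},{"jaw": 0.3,"dx": 0,"dy": 18,"dz": -6,"yaw": 0}]'

```text
clock: 30.05
ee_pos: [533.1, -27.0, 12.3]
tool_rot: [-179.9, -0.0, -81.2]
force: [1.2, -0.1, 0.7]
finger_gap: 25.8
```

Call:
move_arm --series '[{"jaw": 0.3,"dx": 0,"dy": 3,"dz": -3,"yaw": 0},{"jaw": 0.3,"dx": 0,"dy": 6,"dz": -6,"yaw": 0},{"jaw": 0.3,"dx": 0,"dy": 9,"dz": -9,"yaw": 0},{"jaw": 0.3,"dx": 0,"dy": 12,"dz": -12,"yaw": 0},{"jaw": 0.3,"dx": 0,"dy": 12,"dz": -12,"yaw": 0}]'

```text
clock: 30.55
ee_pos: [520.8, -28.8, 23.7]
tool_rot: [-180.0, -0.0, -81.2]
force: [-0.7, 0.2, 0.6]
finger_gap: 25.7
```

Call:
move_arm --series '[{"jaw": 0.3,"dx": 0,"dy": -4,"dz": 0,"yaw": 0},{"jaw": 0.3,"dx": 0,"dy": -8,"dz": 2,"yaw": 0},{"jaw": 0.3,"dx": 0,"dy": -8,"dz": 10,"yaw": 0},{"jaw": 0.3,"dx": 0,"dy": -8,"dz": 18,"yaw": 0},{"jaw": 0.3,"dx": 0,"dy": -8,"dz": 18,"yaw": 0}]'

```text
clock: 31.05
ee_pos: [528.2, -27.3, 3.8]
tool_rot: [179.9, 0.1, -81.2]
force: [-0.0, -0.0, -0.0]
finger_gap: 25.8
```

Call:
move_arm --series '[{"jaw": 0.3,"dx": 0,"dy": 4,"dz": 0,"yaw": 0},{"jaw": 0.3,"dx": 0,"dy": 8,"dz": 0,"yaw": 0},{"jaw": 0.3,"dx": 0,"dy": 12,"dz": 0,"yaw": 0},{"jaw": 0.3,"dx": 0,"dy": 15,"dz": -3,"yaw": 0},{"jaw": 0.3,"dx": 0,"dy": 18,"dz": -6,"yaw": 0}]'

```text
clock: 31.55
ee_pos: [511.1, -30.3, 11.8]
tool_rot: [-180.0, -0.0, -81.2]
force: [0.5, 0.3, 0.8]
finger_gap: 25.7
```

Call:
move_arm --series '[{"jaw": 0.3,"dx": 0,"dy": 3,"dz": -3,"yaw": 0},{"jaw": 0.3,"dx": 0,"dy": 6,"dz": -6,"yaw": 0},{"jaw": 0.3,"dx": 0,"dy": 9,"dz": -9,"yaw": 0},{"jaw": 0.3,"dx": 0,"dy": 12,"dz": -12,"yaw": 0},{"jaw": 0.3,"dx": 0,"dy": 12,"dz": -12,"yaw": 0}]'

```text
clock: 32.05
ee_pos: [499.1, -32.2, 23.7]
tool_rot: [-180.0, -0.0, -81.2]
force: [0.5, 1.3, 0.9]
finger_gap: 25.8
```

Call:
move_arm --series '[{"jaw": 0.6,"dx": 0,"dy": -6,"dz": -20,"yaw": 0},{"jaw": 1,"dx": 0,"dy": -6,"dz": -60,"yaw": 0},{"jaw": 1,"dx": 0,"dy": 0,"dz": -100,"yaw": 0},{"jaw": 1,"dx": 0,"dy": 14,"dz": -130,"yaw": 0},{"jaw": 1,"dx": 0,"dy": 14,"dz": -130,"yaw": 0}]'

```text
clock: 32.55
ee_pos: [486.0, -34.6, 156.9]
tool_rot: [-179.7, -0.2, -81.2]
force: [0.7, 0.4, -1.4]
finger_gap: 85.3
```

Call:
move_arm --series '[{"jaw": 1,"dx": 0,"dy": 0,"dz": 0,"yaw": 0},{"jaw": 1,"dx": 0,"dy": 0,"dz": 0,"yaw": 0},{"jaw": 1,"dx": 0,"dy": 0,"dz": 0,"yaw": 0},{"jaw": 1,"dx": 0,"dy": 0,"dz": 0,"yaw": 0},{"jaw": 1,"dx": 0,"dy": 0,"dz": 0,"yaw": 0}]'

```text
clock: 33.05
ee_pos: [485.5, -34.2, 152.8]
tool_rot: [179.9, 0.0, -81.2]
force: [-0.6, 0.5, -0.2]
finger_gap: 85.6
```

```bash
python3 hubs.py w11
```

```text
hub 0 [320. 208.] [464.3 -37.4  99.1] rms 0.41
  in tool [-1.00e-01  2.14e+01  1.53e+02] yaw -0.3
  top [219, 218, 219, 219, 218, 219, 219, 218, 219, 219, 218, 218, 218]
  +y [155, 154, 152, 152, 152, 152, 151, 150, 148, 149, 147, 145, 143]
  -y [186, 186, 186, 186, 186, 186, 186, 186, 186, 186, 185, 184, 184]
from [485.5 -34.2 152.9] yaw -81.2 clk 33.1 to [500.    0.    0.  -81.4] -> dx,dy,dz [-31.5 -19.6 152.9] yaw rad 0.004
```

Call:
move_arm --series '[{"jaw": 0.3,"dx": -0.1,"dy": -22.5,"dz": 20,"yaw": -0.005},{"jaw": 0.3,"dx": -0.1,"dy": -22.5,"dz": 60,"yaw": -0.005},{"jaw": 0.3,"dx": -0.1,"dy": -22.5,"dz": 100,"yaw": -0.005},{"jaw": 0.3,"dx": -0.1,"dy": -22.5,"dz": 130,"yaw": -0.005},{"jaw": 0.3,"dx": -0.1,"dy": -22.5,"dz": 148,"yaw": -0.005}]'

```text
clock: 33.6
ee_pos: [506.8, -30.4, 3.0]
tool_rot: [179.8, 0.1, -80.9]
force: [0.6, 0.5, 0.9]
finger_gap: 25.3
```

Call:
move_arm --series '[{"jaw": 0.3,"dx": 0,"dy": 4,"dz": 0,"yaw": 0},{"jaw": 0.3,"dx": 0,"dy": 8,"dz": 0,"yaw": 0},{"jaw": 0.3,"dx": 0,"dy": 12,"dz": 0,"yaw": 0},{"jaw": 0.3,"dx": 0,"dy": 15,"dz": -3,"yaw": 0},{"jaw": 0.3,"dx": 0,"dy": 18,"dz": -6,"yaw": 0}]'

```text
clock: 34.1
ee_pos: [490.2, -33.7, 12.4]
tool_rot: [-179.9, -0.0, -80.9]
force: [0.3, 0.3, 1.2]
finger_gap: 25.6
```

Call:
move_arm --series '[{"jaw": 0.3,"dx": 0,"dy": 3,"dz": -3,"yaw": 0},{"jaw": 0.3,"dx": 0,"dy": 6,"dz": -6,"yaw": 0},{"jaw": 0.3,"dx": 0,"dy": 9,"dz": -9,"yaw": 0},{"jaw": 0.3,"dx": 0,"dy": 12,"dz": -12,"yaw": 0},{"jaw": 0.3,"dx": 0,"dy": 12,"dz": -12,"yaw": 0}]'

```text
clock: 34.6
ee_pos: [477.8, -35.5, 23.7]
tool_rot: [-180.0, -0.0, -80.9]
force: [0.6, -1.5, 1.0]
finger_gap: 25.6
```

Call:
move_arm --series '[{"jaw": 0.6,"dx": 0,"dy": -6,"dz": -20,"yaw": 0},{"jaw": 1,"dx": 0,"dy": -6,"dz": -60,"yaw": 0},{"jaw": 1,"dx": 0,"dy": 0,"dz": -100,"yaw": 0},{"jaw": 1,"dx": 0,"dy": 14,"dz": -130,"yaw": 0},{"jaw": 1,"dx": 0,"dy": 14,"dz": -130,"yaw": 0}]'

```text
clock: 35.1
ee_pos: [464.8, -38.1, 156.7]
tool_rot: [-179.7, -0.2, -80.9]
force: [0.0, -0.1, -1.6]
finger_gap: 85.2
```

Call:
move_arm --series '[{"jaw": 1,"dx": 0,"dy": 0,"dz": 0,"yaw": 0},{"jaw": 1,"dx": 0,"dy": 0,"dz": 0,"yaw": 0},{"jaw": 1,"dx": 0,"dy": 0,"dz": 0,"yaw": 0},{"jaw": 1,"dx": 0,"dy": 0,"dz": 0,"yaw": 0},{"jaw": 1,"dx": 0,"dy": 0,"dz": 0,"yaw": 0}]'

```text
clock: 35.6
ee_pos: [464.3, -37.6, 152.8]
tool_rot: [179.9, 0.0, -80.9]
force: [0.0, 0.2, 0.9]
finger_gap: 85.1
```

```bash
python3 hubs.py w12
```

```text
hub 0 [320. 208.] [442.8 -40.7  98.8] rms 0.44
  in tool [ -0.3  21.6 153. ] yaw 0.3
  top [219, 219, 219, 219, 219, 219, 219, 219, 219, 219, 219, 219, 218]
  +y [146, 147, 146, 147, 147, 148, 146, 147, 148, 147, 146, 147, 145]
  -y [182, 65, 56, 147, 183, 105, 56, 96, 181, 155, 55, 60, 180]
from [464.3 -37.6 153. ] yaw -80.9 clk 35.6 to [500.    0.    0.  -81.4] -> dx,dy,dz [-31.4 -41.3 152.9] yaw rad 0.009
```

Holes are now on the +x upper flat, so one more roll is needed.

Call:
move_arm --series '[{"jaw": 0.3,"dx": -0.3,"dy": -22.5,"dz": 20,"yaw": 0.005},{"jaw": 0.3,"dx": -0.3,"dy": -22.5,"dz": 60,"yaw": 0.005},{"jaw": 0.3,"dx": -0.3,"dy": -22.5,"dz": 100,"yaw": 0.005},{"jaw": 0.3,"dx": -0.3,"dy": -22.5,"dz": 130,"yaw": 0.005},{"jaw": 0.3,"dx": -0.3,"dy": -22.5,"dz": 148,"yaw": 0.005}]'

```text
clock: 36.15
ee_pos: [485.6, -33.5, 3.0]
tool_rot: [179.8, 0.1, -81.2]
force: [1.3, -1.0, 0.9]
finger_gap: 25.6
```

Call:
move_arm --series '[{"jaw": 0.3,"dx": 0,"dy": 4,"dz": 0,"yaw": 0},{"jaw": 0.3,"dx": 0,"dy": 8,"dz": 0,"yaw": 0},{"jaw": 0.3,"dx": 0,"dy": 12,"dz": 0,"yaw": 0},{"jaw": 0.3,"dx": 0,"dy": 15,"dz": -3,"yaw": 0},{"jaw": 0.3,"dx": 0,"dy": 18,"dz": -6,"yaw": 0}]'

```text
clock: 36.65
ee_pos: [468.9, -36.8, 12.4]
tool_rot: [-179.9, -0.0, -81.2]
force: [1.2, 0.3, 1.4]
finger_gap: 25.6
```

Call:
move_arm --series '[{"jaw": 0.3,"dx": 0,"dy": 3,"dz": -3,"yaw": 0},{"jaw": 0.3,"dx": 0,"dy": 6,"dz": -6,"yaw": 0},{"jaw": 0.3,"dx": 0,"dy": 9,"dz": -9,"yaw": 0},{"jaw": 0.3,"dx": 0,"dy": 12,"dz": -12,"yaw": 0},{"jaw": 0.3,"dx": 0,"dy": 12,"dz": -12,"yaw": 0}]'

```text
clock: 37.15
ee_pos: [456.5, -38.4, 23.7]
tool_rot: [-180.0, -0.0, -81.2]
force: [-0.3, 1.1, 0.1]
finger_gap: 25.4
```

Call:
move_arm --series '[{"jaw": 0.6,"dx": 0,"dy": -6,"dz": -20,"yaw": 0},{"jaw": 1,"dx": 0,"dy": -6,"dz": -60,"yaw": 0},{"jaw": 1,"dx": 0,"dy": 0,"dz": -100,"yaw": 0},{"jaw": 1,"dx": 0,"dy": 14,"dz": -130,"yaw": 0},{"jaw": 1,"dx": 0,"dy": 14,"dz": -130,"yaw": 0}]'

```text
clock: 37.65
ee_pos: [443.4, -40.9, 156.6]
tool_rot: [-179.7, -0.2, -81.2]
force: [-0.4, 0.6, -0.3]
finger_gap: 85.4
```

Call:
move_arm --series '[{"jaw": 1,"dx": 0,"dy": 0,"dz": 0,"yaw": 0},{"jaw": 1,"dx": 0,"dy": 0,"dz": 0,"yaw": 0},{"jaw": 1,"dx": 0,"dy": 0,"dz": 0,"yaw": 0},{"jaw": 1,"dx": 0,"dy": 0,"dz": 0,"yaw": 0},{"jaw": 1,"dx": 0,"dy": 0,"dz": 0,"yaw": 0}]'

```text
clock: 38.15
ee_pos: [443.0, -40.5, 152.8]
tool_rot: [179.9, 0.0, -81.2]
force: [0.8, 0.0, -0.4]
finger_gap: 85.5
```

```bash
python3 hubs.py w13
```

```text
hub 0 [321. 208.] [421.7 -44.  -81.6] rms 0.42
  in tool [  0.3  21.4 153. ] yaw 0.4
  top [215, 64, 57, 178, 216, 104, 59, 116, 217, 178, 60, 67, 218]
  +y [182, 182, 182, 182, 182, 182, 183, 182, 183, 183, 183, 184, 184]
  -y [149, 150, 148, 150, 151, 151, 150, 148, 148, 148, 149, 147, 148]
from [443.  -40.5 152.9] yaw -81.2 clk 38.2 to [500.    0.    0.  -81.4] -> dx,dy,dz [-31.2 -62.7 152.9] yaw rad 0.004
```

Call:
move_arm --series '[{"jaw": 1,"dx": 0.3,"dy": 21.5,"dz": 30,"yaw": 0.007},{"jaw": 1,"dx": 0.3,"dy": 21.5,"dz": 70,"yaw": 0.007},{"jaw": 1,"dx": 0.3,"dy": 21.5,"dz": 105,"yaw": 0.007},{"jaw": 1,"dx": 0.3,"dy": 21.5,"dz": 135,"yaw": 0.007},{"jaw": 1,"dx": 0.3,"dy": 21.5,"dz": 148,"yaw": 0.007}]'

```text
clock: 38.7
ee_pos: [420.9, -43.8, 3.1]
tool_rot: [179.8, 0.1, -81.6]
force: [-0.4, 0.4, 1.0]
finger_gap: 85.5
```

Call:
move_arm --series '[{"jaw": 0.8,"dx": 0,"dy": 0,"dz": 0,"yaw": 0},{"jaw": 0.6,"dx": 0,"dy": 0,"dz": 0,"yaw": 0},{"jaw": 0.5,"dx": 0,"dy": 0,"dz": 0,"yaw": 0},{"jaw": 0.5,"dx": 0,"dy": 0,"dz": 0,"yaw": 0},{"jaw": 0.5,"dx": 0,"dy": 0,"dz": 0,"yaw": 0}]' --grip_force 60

```text
clock: 39.2
ee_pos: [422.2, -44.3, 6.1]
tool_rot: [-179.9, -0.0, -81.6]
force: [-0.4, -0.3, 7.3]
finger_gap: 55.1
```

Call:
move_arm --series '[{"jaw": 0.5,"dx": 0,"dy": 0,"dz": -20,"yaw": 0},{"jaw": 0.5,"dx": 0,"dy": 0,"dz": -60,"yaw": 0},{"jaw": 0.5,"dx": 0,"dy": 0,"dz": -110,"yaw": 0},{"jaw": 0.5,"dx": 0,"dy": 0,"dz": -130,"yaw": 0},{"jaw": 0.5,"dx": 0,"dy": 0,"dz": -130,"yaw": 0}]'

```text
clock: 39.7
ee_pos: [422.9, -44.5, 138.0]
tool_rot: [-179.7, -0.2, -81.6]
force: [0.4, -0.2, -2.1]
finger_gap: 55.0
```

Call:
move_arm --series '[{"jaw": 0.5,"dx": -17,"dy": -20,"dz": 0,"yaw": -0.13},{"jaw": 0.5,"dx": -34,"dy": -40,"dz": 0,"yaw": -0.26},{"jaw": 0.5,"dx": -51,"dy": -60,"dz": 0,"yaw": -0.39},{"jaw": 0.5,"dx": -68,"dy": -80,"dz": 0,"yaw": -0.52},{"jaw": 0.5,"dx": -85,"dy": -101,"dz": 0,"yaw": -0.648}]'

```text
clock: 40.2
ee_pos: [509.1, 55.7, 133.7]
tool_rot: [179.9, 0.1, -44.2]
force: [1.0, -0.2, 0.1]
finger_gap: 55.2
```

Call:
move_arm --series '[{"jaw": 0.5,"dx": -1,"dy": -26,"dz": 0,"yaw": -0.13},{"jaw": 0.5,"dx": -3,"dy": -52,"dz": 0,"yaw": -0.26},{"jaw": 0.5,"dx": -4,"dy": -79,"dz": 0,"yaw": -0.39},{"jaw": 0.5,"dx": -5,"dy": -106,"dz": 0,"yaw": -0.52},{"jaw": 0.5,"dx": -7,"dy": -132,"dz": 0,"yaw": -0.648}]'

```text
clock: 40.7
ee_pos: [596.8, 154.6, 133.3]
tool_rot: [180.0, 0.2, -7.0]
force: [0.1, -0.1, -0.7]
finger_gap: 55.0
```

Call:
move_arm --series '[{"jaw": 0.5,"dx": 0,"dy": 0,"dz": 20,"yaw": 0},{"jaw": 0.5,"dx": 0,"dy": 0,"dz": 50,"yaw": 0},{"jaw": 0.5,"dx": 0,"dy": 0,"dz": 80,"yaw": 0},{"jaw": 0.5,"dx": 0,"dy": 0,"dz": 92,"yaw": 0},{"jaw": 0.5,"dx": 0,"dy": 0,"dz": 92,"yaw": 0}]'

```text
clock: 41.2
ee_pos: [595.5, 153.7, 40.9]
tool_rot: [179.9, 0.3, -7.3]
force: [-0.2, -0.3, -0.4]
finger_gap: 54.9
```

Call:
move_arm --series '[{"jaw": 0.5,"dx": 0,"dy": 0,"dz": 0,"yaw": 0},{"jaw": 0.5,"dx": 0,"dy": 0,"dz": 0,"yaw": 0},{"jaw": 0.5,"dx": 0,"dy": 0,"dz": 0,"yaw": 0},{"jaw": 0.5,"dx": 0,"dy": 0,"dz": 0,"yaw": 0},{"jaw": 0.5,"dx": 0,"dy": 0,"dz": 0,"yaw": 0}]'

```text
clock: 41.7
ee_pos: [596.9, 153.8, 43.8]
tool_rot: [-180.0, -0.0, -7.3]
force: [-0.1, 0.6, -2.1]
finger_gap: 54.9
```

```bash
python3 -c "
from fit import *
tgt(596.4,153.6,10.5,-7.28)"
```

```text
from [596.9 153.8  43.8] yaw -7.3 clk 41.7 to [596.4 153.6  10.5  -7.3] -> dx,dy,dz [-0.5  0.3 33.3] yaw rad -0.001
```

Call:
move_arm --series '[{"jaw": 0.5,"dx": -0.5,"dy": -0.6,"dz": 12,"yaw": 0},{"jaw": 0.5,"dx": -0.5,"dy": -0.6,"dz": 24,"yaw": 0},{"jaw": 0.5,"dx": -0.5,"dy": -0.6,"dz": 31,"yaw": 0},{"jaw": 0.5,"dx": -0.5,"dy": -0.6,"dz": 33,"yaw": 0},{"jaw": 0.5,"dx": -0.5,"dy": -0.6,"dz": 33,"yaw": 0}]'

```text
clock: 42.2
ee_pos: [595.8, 154.5, 10.0]
tool_rot: [180.0, 0.1, -7.3]
force: [-2.6, 1.0, 3.8]
finger_gap: 55.2
```

Call:
move_arm --series '[{"jaw": 0.5,"dx": 0,"dy": 0,"dz": 0,"yaw": 0},{"jaw": 0.75,"dx": 0,"dy": 0,"dz": 0,"yaw": 0},{"jaw": 0.9,"dx": 0,"dy": 0,"dz": 0,"yaw": 0},{"jaw": 1,"dx": 0,"dy": 0,"dz": 0,"yaw": 0},{"jaw": 1,"dx": 0,"dy": 0,"dz": 0,"yaw": 0}]'

```text
clock: 42.7
ee_pos: [596.4, 154.4, 10.2]
tool_rot: [-180.0, -0.0, -7.3]
force: [0.1, -0.1, -0.6]
finger_gap: 85.6
```

Call:
move_arm --series '[{"jaw": 1,"dx": 0,"dy": 0,"dz": -20,"yaw": 0},{"jaw": 1,"dx": 0,"dy": 0,"dz": -65,"yaw": 0},{"jaw": 1,"dx": -15,"dy": -10,"dz": -110,"yaw": 0},{"jaw": 1,"dx": -35,"dy": -30,"dz": -150,"yaw": 0},{"jaw": 1,"dx": -54,"dy": -45,"dz": -180,"yaw": 0}]'

```text
clock: 43.2
ee_pos: [548.2, 206.8, 193.1]
tool_rot: [-179.9, -0.2, -7.4]
force: [0.4, 0.7, 0.1]
finger_gap: 85.5
```

Call:
move_arm --series '[{"jaw": 1,"dx": 0,"dy": 0,"dz": -30,"yaw": 0},{"jaw": 1,"dx": 0,"dy": 0,"dz": -32,"yaw": 0},{"jaw": 1,"dx": 0,"dy": 0,"dz": -32,"yaw": 0},{"jaw": 1,"dx": 0,"dy": 0,"dz": -32,"yaw": 0},{"jaw": 1,"dx": 0,"dy": 0,"dz": -32,"yaw": 0}]'

```text
clock: 43.7
ee_pos: [548.3, 205.7, 220.9]
tool_rot: [180.0, 0.1, -7.4]
force: [1.0, 0.2, -0.3]
finger_gap: 85.5
```

```bash
python3 onboard.py b5|grep -v gear; python3 board.py b6
```

```text
hubA_mid 0.76 [379.  65.] [615.  295.5  -7.6] rms 0.51
dark [362.  65.] 73 [597.9 297.7]
dark [381.  65.] 73 [614.7 295.6]
dark [400.  65.] 73 [631.6 293.5]
dark [360. 145.] 57 [589.1 226.6]
dark [378. 145.] 58 [606.1 224.5]
dark [395. 145.] 57 [623.1 222.2]
dark [357. 215.] 45 [579.7 155.3]
dark [374. 215.] 46 [596.8 153.1]
dark [390. 215.] 45 [613.6 151. ]
from [548.5 205.8 221.5] yaw -7.4 clk 43.9 to [508 -30 231 -81] -> dx,dy,dz [-10.  239.   -9.4] yaw rad 1.285
area 4056 c 497.0 180.5 size 72.0 72.0 ang 90.0
area 4074 c 511.9 296.0 size 72.1 72.1 ang 81.87
area 3848 c 596.4 154.1 size 56.7 75.2 ang 7.13
area 4168 c 605.8 225.3 size 57.6 75.3 ang 7.65
area 4125 c 614.9 296.7 size 56.6 75.3 ang 7.53
area 46744 c 556.1 231.3 size 234.3 202.1 ang 7.32
area 5141 c 497.0 180.5 size 81.0 81.0 ang 0.0
area 5123 c 511.8 295.9 size 81.0 81.0 ang 21.8
area 5492 c 596.6 153.2 size 73.2 83.3 ang 6.93
area 10671 c 610.2 260.7 size 138.2 83.3 ang 7.33
area 8234 c 525.8 377.2 size 348.5 45.5 ang 90.0
from [548.5 205.9 221.7] yaw -7.4 clk 43.9 to [548 210 225  -9] -> dx,dy,dz [-1.  -4.  -3.3] yaw rad 0.029
```

All three hubs are within about 1 mm of their bay centres and square, holes up. Now the gears.

Call:
move_arm --series '[{"jaw": 1,"dx": 2,"dy": 39,"dz": 0,"yaw": 0.12},{"jaw": 1,"dx": 4,"dy": 78,"dz": 0,"yaw": 0.24},{"jaw": 1,"dx": 5,"dy": 117,"dz": 0,"yaw": 0.36},{"jaw": 1,"dx": 7,"dy": 156,"dz": 0,"yaw": 0.48},{"jaw": 1,"dx": 9,"dy": 196,"dz": 0,"yaw": 0.59}]'

```text
clock: 44.4
ee_pos: [532.0, 9.0, 222.2]
tool_rot: [180.0, 0.0, -41.4]
force: [-0.0, 0.6, 0.4]
finger_gap: 85.5
```

Call:
move_arm --series '[{"jaw": 1,"dx": 23,"dy": 31,"dz": 0,"yaw": 0.12},{"jaw": 1,"dx": 46,"dy": 62,"dz": 0,"yaw": 0.24},{"jaw": 1,"dx": 70,"dy": 94,"dz": 0,"yaw": 0.36},{"jaw": 1,"dx": 93,"dy": 126,"dz": 0,"yaw": 0.48},{"jaw": 1,"dx": 116,"dy": 157,"dz": 0,"yaw": 0.59}]'

```text
clock: 44.9
ee_pos: [516.1, -185.8, 222.2]
tool_rot: [180.0, 0.0, -75.2]
force: [1.1, 0.1, 0.5]
finger_gap: 85.4
```

Call:
move_arm --series '[{"jaw": 1,"dx": 37,"dy": 13,"dz": 0,"yaw": 0},{"jaw": 1,"dx": 74,"dy": 26,"dz": 0,"yaw": 0},{"jaw": 1,"dx": 111,"dy": 40,"dz": 0,"yaw": 0},{"jaw": 1,"dx": 148,"dy": 53,"dz": 0,"yaw": 0},{"jaw": 1,"dx": 184,"dy": 66,"dz": 0,"yaw": 0}]'

```text
clock: 45.4
ee_pos: [500.1, -380.6, 222.1]
tool_rot: [180.0, 0.0, -75.0]
force: [-0.5, -0.9, -0.2]
finger_gap: 85.5
```

Call:
move_arm --series '[{"jaw": 0,"dx": 0,"dy": 0,"dz": 0,"yaw": 0},{"jaw": 0,"dx": 0,"dy": 0,"dz": 0,"yaw": 0},{"jaw": 0,"dx": 0,"dy": 0,"dz": 0,"yaw": 0},{"jaw": 0,"dx": 0,"dy": 0,"dz": 0,"yaw": 0},{"jaw": 0,"dx": 0,"dy": 0,"dz": 0,"yaw": 0}]'

```text
clock: 45.9
ee_pos: [500.8, -378.0, 222.6]
tool_rot: [-180.0, -0.0, -74.9]
force: [-0.1, -0.5, -0.1]
finger_gap: 12.6
```

```bash
cat > gears.py <<'E'
import sys
from fit import *
# gears.py tag lying
p=shot('wrist'); cv2.imwrite(f'pics/{sys.argv[1]}.png',p['image']); ly=len(sys.argv)>2
z0=float(sys.argv[3]) if len(sys.argv)>3 else 0
T=toolT(); yw=robot.read_state()['tool_rot'][2]
for s,c,k in blobs(p,'gearA_mid'):
    for r in fitgear(p,c,z0,ly):
        v,e=r[-2:]; L=T[:3,:3].T@(np.array([v[0],v[1],0])-T[:3,3])
        print('gear',s,np.round(c.mean(0)),r[0] if not ly else '',np.round(v,1),'rms',round(e,2),'in tool',np.round(L,1))
tgt(500,-380,230,-75)
E
python3 gears.py g1
```

```text
gear 0.76 [317. 209.] 1 [ 458.7 -386.4   14.3] rms 0.35 in tool [ -3.2  42.8 222.6]
gear 0.76 [317. 209.] -1 [ 458.7 -386.4   14.3] rms 0.35 in tool [ -3.2  42.8 222.6]
from [ 500.8 -378.3  222.5] yaw -74.9 clk 46.0 to [ 500 -380  230  -75] -> dx,dy,dz [ 1.4  1.2 -7.5] yaw rad 0.002
```

View pics/g1.png

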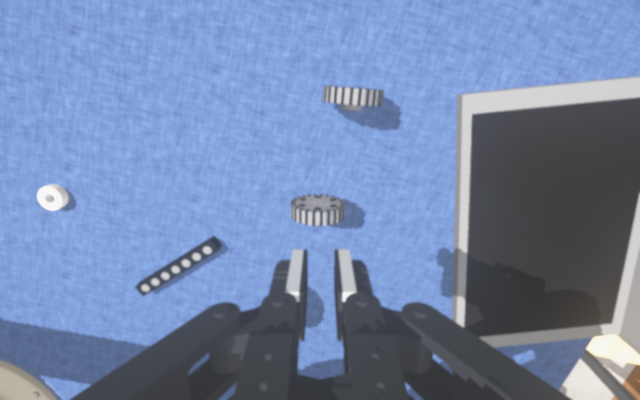

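```bash
python3 - <<'E'
from fit import *
p=shot('wrist'); hsv=cv2.cvtColor(p['image'],cv2.COLOR_BGR2HSV); k=(hsv[...,1]<85).astype(np.uint8); k[:, :300]=0;k[:,400:]=0;k[130:]=0
c=max(cv2.findContours(k,cv2.RETR_EXTERNAL,cv2.CHAIN_APPROX_NONE)[0],key=len).reshape(-1,2).astype(float)
print(c.min(0),c.max(0))
for b,v,e in fitgear(p,c): print(b,np.round(v,1),round(e,2), np.round(toolT()[:3,:3].T@(np.array([v[0],v[1],0])-toolT()[:3,3]),1))
tgt(0,0,0,-75)
E
```

```text
[322.  85.] [383. 111.]
1 [ 577.7 -388.8   10.5] 1.54 [ 29.9 -71.6 222.5]
-1 [ 578.3 -388.6   10.5] 0.49 [ 29.9 -72.2 222.5]
from [ 500.7 -378.5  222.5] yaw -74.9 clk 46.0 to [  0   0   0 -75] -> dx,dy,dz [-495.9  384.9  222.4] yaw rad 0.002
```

Call:
move_arm --series '[{"jaw": 0,"dx": 27,"dy": -36.5,"dz": 35,"yaw": 0.08},{"jaw": 0,"dx": 27,"dy": -36.5,"dz": 75,"yaw": 0.08},{"jaw": 0,"dx": 27,"dy": -36.5,"dz": 115,"yaw": 0.08},{"jaw": 0,"dx": 27,"dy": -36.5,"dz": 155,"yaw": 0.08},{"jaw": 0,"dx": 27,"dy": -36.5,"dz": 178,"yaw": 0.08}]'

```text
clock: 46.55
ee_pos: [542.0, -394.3, 40.8]
tool_rot: [179.9, 0.2, -79.5]
force: [0.0, -0.2, -0.4]
finger_gap: 0.0
```

Call:
move_arm --series '[{"jaw": 0,"dx": 0,"dy": 0,"dz": 0,"yaw": 0},{"jaw": 0,"dx": 0,"dy": -5,"dz": 0,"yaw": 0},{"jaw": 0,"dx": 0,"dy": -10,"dz": 0,"yaw": 0},{"jaw": 0,"dx": 0,"dy": -14,"dz": 0,"yaw": 0},{"jaw": 0,"dx": 0,"dy": -17,"dz": 0,"yaw": 0}]'

```text
clock: 47.05
ee_pos: [560.4, -392.5, 45.5]
tool_rot: [-179.9, -0.1, -79.5]
force: [-0.4, -0.1, 0.8]
finger_gap: -0.1
```

Call:
move_arm --series '[{"jaw": 0,"dx": 0,"dy": -4,"dz": 0,"yaw": 0},{"jaw": 0,"dx": 0,"dy": -8,"dz": 0,"yaw": 0},{"jaw": 0,"dx": 0,"dy": -12,"dz": 0,"yaw": 0},{"jaw": 0,"dx": 0,"dy": -16,"dz": 0,"yaw": 0},{"jaw": 0,"dx": 0,"dy": -20,"dz": 0,"yaw": 0}]'

```text
clock: 47.55
ee_pos: [579.5, -388.7, 44.3]
tool_rot: [180.0, 0.0, -79.5]
force: [1.0, -0.8, -0.5]
finger_gap: 0.2
```

Call:
move_arm --series '[{"jaw": 0,"dx": 0,"dy": 0,"dz": 0,"yaw": 0},{"jaw": 0,"dx": 0,"dy": 0,"dz": 0,"yaw": 0},{"jaw": 0,"dx": 0,"dy": 10,"dz": -40,"yaw": 0},{"jaw": 0,"dx": 0,"dy": 20,"dz": -80,"yaw": 0},{"jaw": 0,"dx": 0,"dy": 20,"dz": -120,"yaw": 0}]'

```text
clock: 48.05
ee_pos: [558.3, -392.7, 165.8]
tool_rot: [180.0, 0.0, -79.6]
force: [-0.2, -0.6, -0.4]
finger_gap: -0.3
```

Call:
move_arm --series '[{"jaw": 0,"dx": 0,"dy": 0,"dz": 0,"yaw": 0},{"jaw": 0,"dx": 0,"dy": 0,"dz": 0,"yaw": 0},{"jaw": 0,"dx": 0,"dy": 0,"dz": 0,"yaw": 0},{"jaw": 0,"dx": 0,"dy": 0,"dz": 0,"yaw": 0},{"jaw": 0,"dx": 0,"dy": 0,"dz": 0,"yaw": 0}]'

```text
clock: 48.55
ee_pos: [559.3, -392.2, 163.1]
tool_rot: [179.9, 0.1, -79.5]
force: [1.2, 0.5, 0.8]
finger_gap: -0.4
```

```bash
python3 gears.py g2 l
```

```text
gear 0.61 [277. 283.]  [ 436.6 -378.    11.1] rms 13.2 in tool [-36.2 118.  163.5]
from [ 559.5 -392.3  163.6] yaw -79.5 clk 48.6 to [ 500 -380  230  -75] -> dx,dy,dz [-23.   56.3 -66.3] yaw rad -0.079
```

View pics/g2.png

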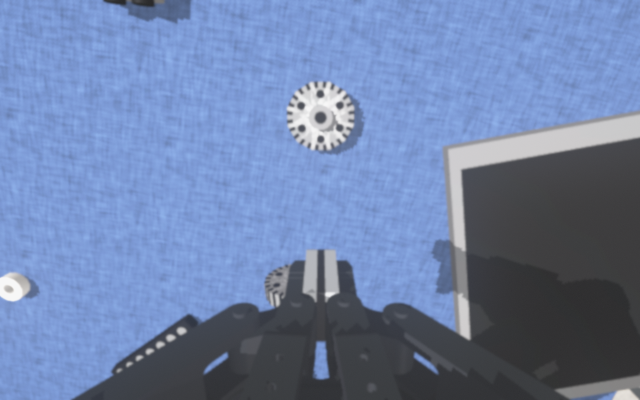

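Gear B lies boss up at px (321,117). I'll check which side gear A's boss is on before pushing it.

```bash
python3 -c "
import cv2
a=cv2.imread('pics/g1.png')[185:235,280:355];cv2.imwrite('pics/g1c.png',cv2.resize(a,(600,400),interpolation=cv2.INTER_CUBIC))"
```

```text
(no output)
```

View pics/g1c.png

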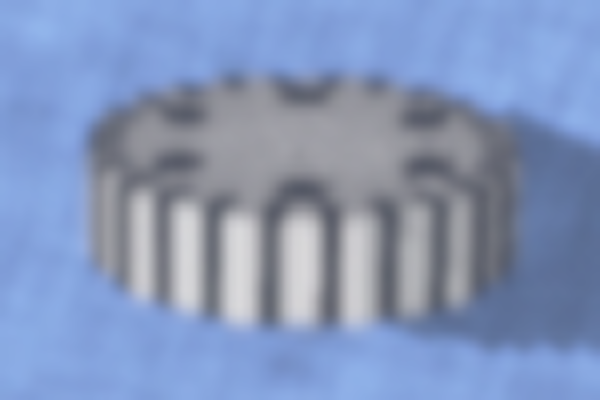

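Gear A's visible +x face is plain, so its boss is on −x. I'll push from −x.

Call:
move_arm --series '[{"jaw": 0,"dx": -6,"dy": 40,"dz": 0,"yaw": -0.066},{"jaw": 0,"dx": -12,"dy": 80,"dz": 0,"yaw": -0.066},{"jaw": 0,"dx": -18,"dy": 115,"dz": 0,"yaw": -0.066},{"jaw": 0,"dx": -22,"dy": 134,"dz": 10,"yaw": -0.066},{"jaw": 0,"dx": -22,"dy": 134,"dz": 30,"yaw": -0.066}]'

```text
clock: 49.15
ee_pos: [422.1, -395.8, 135.5]
tool_rot: [-180.0, -0.1, -75.9]
force: [0.2, -0.7, -0.9]
finger_gap: -0.1
```

Call:
move_arm --series '[{"jaw": 0,"dx": 0,"dy": 0,"dz": 30,"yaw": 0},{"jaw": 0,"dx": 0,"dy": 0,"dz": 60,"yaw": 0},{"jaw": 0,"dx": 0,"dy": 0,"dz": 80,"yaw": 0},{"jaw": 0,"dx": 0,"dy": 0,"dz": 89,"yaw": 0},{"jaw": 0,"dx": 0,"dy": 0,"dz": 89,"yaw": 0}]'

```text
clock: 49.65
ee_pos: [423.6, -394.9, 44.5]
tool_rot: [180.0, 0.1, -75.7]
force: [-1.1, -0.3, -0.3]
finger_gap: 0.0
```

Call:
move_arm --series '[{"jaw": 0,"dx": 0,"dy": 0,"dz": 0,"yaw": 0},{"jaw": 0,"dx": 0,"dy": -5,"dz": 0,"yaw": 0},{"jaw": 0,"dx": 0,"dy": -10,"dz": 0,"yaw": 0},{"jaw": 0,"dx": 0,"dy": -14,"dz": 0,"yaw": 0},{"jaw": 0,"dx": 0,"dy": -17,"dz": 0,"yaw": 0}]'

```text
clock: 50.15
ee_pos: [440.8, -390.9, 45.6]
tool_rot: [-180.0, -0.0, -75.7]
force: [0.1, -0.0, -0.3]
finger_gap: 0.2
```

Call:
move_arm --series '[{"jaw": 0,"dx": 0,"dy": -4,"dz": 0,"yaw": 0},{"jaw": 0,"dx": 0,"dy": -8,"dz": 0,"yaw": 0},{"jaw": 0,"dx": 0,"dy": -12,"dz": 0,"yaw": 0},{"jaw": 0,"dx": 0,"dy": -16,"dz": 0,"yaw": 0},{"jaw": 0,"dx": 0,"dy": -20,"dz": 0,"yaw": 0}]'

```text
clock: 50.65
ee_pos: [460.0, -385.9, 45.3]
tool_rot: [-180.0, 0.0, -75.7]
force: [-0.7, 0.4, 0.1]
finger_gap: 0.0
```

Call:
move_arm --series '[{"jaw": 0,"dx": 0,"dy": 0,"dz": 0,"yaw": 0},{"jaw": 0,"dx": 0,"dy": 0,"dz": 0,"yaw": 0},{"jaw": 0,"dx": 0,"dy": 10,"dz": -40,"yaw": 0},{"jaw": 0,"dx": 0,"dy": 0,"dz": -80,"yaw": 0},{"jaw": 0.5,"dx": 0,"dy": -40,"dz": -120,"yaw": 0}]'

```text
clock: 51.15
ee_pos: [492.3, -378.3, 162.9]
tool_rot: [180.0, -0.0, -76.0]
force: [0.4, -0.7, -0.4]
finger_gap: 13.4
```

Call:
move_arm --series '[{"jaw": 1,"dx": 0,"dy": -20,"dz": 0,"yaw": 0},{"jaw": 1,"dx": 0,"dy": -20,"dz": 0,"yaw": 0},{"jaw": 1,"dx": 0,"dy": -20,"dz": 0,"yaw": 0},{"jaw": 1,"dx": 0,"dy": -20,"dz": 0,"yaw": 0},{"jaw": 1,"dx": 0,"dy": -20,"dz": 0,"yaw": 0}]'

```text
clock: 51.65
ee_pos: [512.4, -372.7, 160.2]
tool_rot: [180.0, 0.1, -75.8]
force: [-0.5, 0.4, -0.1]
finger_gap: 85.1
```

```bash
cat >> fit.py <<'E'
def gblobs(p):
    hsv=cv2.cvtColor(p['image'],cv2.COLOR_BGR2HSV); k=(hsv[...,1]<70).astype(np.uint8)
    k=cv2.morphologyEx(k,cv2.MORPH_CLOSE,np.ones((5,5))); out=[]
    for c in cv2.findContours(k,cv2.RETR_EXTERNAL,cv2.CHAIN_APPROX_NONE)[0]:
        if not 1200<cv2.contourArea(c)<9000: continue
        c=c.reshape(-1,2).astype(float); ce=c.mean(0); c=ce+(c-ce)*(1+0.5/np.maximum(1,np.linalg.norm(c-ce,axis=1,keepdims=True))); out.append((0,c,k))
    return out
E
sed -i "s/in blobs(p,'gearA_mid'):/in gblobs(p):/" gears.py; python3 gears.py g3 l
```

```text
gear 0 [321. 200.]  [ 493.6 -377.5  -14.8] rms 0.72 in tool [1.000e-01 1.940e+01 1.603e+02]
gear 0 [363.  64.]  [ 614.8 -382.    11.5] rms 0.98 in tool [ 34.2 -97.  160.3]
from [ 512.5 -372.7  160.3] yaw -75.8 clk 51.7 to [ 500 -380  230  -75] -> dx,dy,dz [  3.9  14.  -69.7] yaw rad -0.014
```

View pics/g3.png

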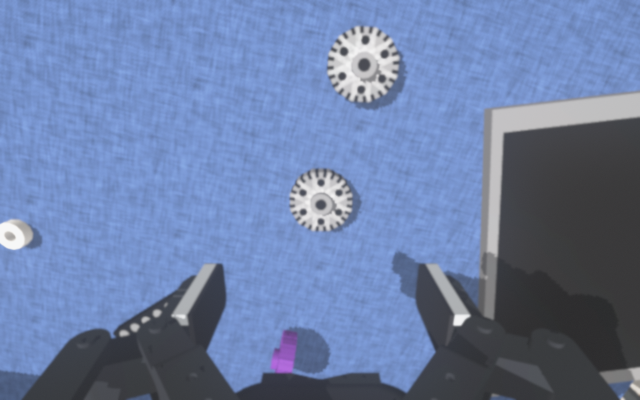

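Both gears lie boss up, at px (321,200) and (363,64). I'll grasp the near one and carry it to the ring at (497.0, 180.5), keeping the yaw.

Call:
move_arm --series '[{"jaw": 1,"dx": 0,"dy": 19.5,"dz": 35,"yaw": 0},{"jaw": 1,"dx": 0,"dy": 19.5,"dz": 75,"yaw": 0},{"jaw": 1,"dx": 0,"dy": 19.5,"dz": 115,"yaw": 0},{"jaw": 1,"dx": 0,"dy": 19.5,"dz": 145,"yaw": 0},{"jaw": 1,"dx": 0,"dy": 19.5,"dz": 159,"yaw": 0}]' --grip_force 40

```text
clock: 52.2
ee_pos: [493.1, -376.5, -1.1]
tool_rot: [179.9, 0.2, -75.8]
force: [-0.4, -0.1, 0.3]
finger_gap: 85.4
```

Call:
move_arm --series '[{"jaw": 1,"dx": 0,"dy": 0,"dz": 2,"yaw": 0},{"jaw": 0.8,"dx": 0,"dy": 0,"dz": 2,"yaw": 0},{"jaw": 0.6,"dx": 0,"dy": 0,"dz": 2,"yaw": 0},{"jaw": 0.5,"dx": 0,"dy": 0,"dz": 2,"yaw": 0},{"jaw": 0.5,"dx": 0,"dy": 0,"dz": 2,"yaw": 0}]'

```text
clock: 52.7
ee_pos: [495.1, -378.0, 1.7]
tool_rot: [-179.9, -0.2, -75.7]
force: [0.2, 0.7, 7.1]
finger_gap: 54.8
```

Call:
move_arm --series '[{"jaw": 0.5,"dx": 0,"dy": 0,"dz": 0,"yaw": 0},{"jaw": 0.5,"dx": 0,"dy": 0,"dz": -20,"yaw": 0},{"jaw": 0.5,"dx": 0,"dy": 0,"dz": -60,"yaw": 0},{"jaw": 0.5,"dx": 0,"dy": 0,"dz": -110,"yaw": 0},{"jaw": 0.5,"dx": 0,"dy": 0,"dz": -130,"yaw": 0}]'

```text
clock: 53.2
ee_pos: [495.5, -378.2, 135.3]
tool_rot: [-179.8, -0.4, -75.7]
force: [0.2, 0.2, -0.3]
finger_gap: 54.7
```

Call:
move_arm --series '[{"jaw": 0.5,"dx": -36,"dy": -9,"dz": 0,"yaw": 0},{"jaw": 0.5,"dx": -72,"dy": -18,"dz": 0,"yaw": 0},{"jaw": 0.5,"dx": -108,"dy": -28,"dz": 0,"yaw": 0},{"jaw": 0.5,"dx": -144,"dy": -37,"dz": 0,"yaw": 0},{"jaw": 0.5,"dx": -180,"dy": -47,"dz": 0,"yaw": 0}]'

```text
clock: 53.7
ee_pos: [495.4, -189.8, 130.5]
tool_rot: [-179.9, -0.1, -75.8]
force: [0.1, 0.2, -0.3]
finger_gap: 54.2
```

Call:
move_arm --series '[{"jaw": 0.5,"dx": -36,"dy": -9,"dz": 0,"yaw": 0},{"jaw": 0.5,"dx": -72,"dy": -18,"dz": 0,"yaw": 0},{"jaw": 0.5,"dx": -108,"dy": -28,"dz": 0,"yaw": 0},{"jaw": 0.5,"dx": -144,"dy": -37,"dz": 0,"yaw": 0},{"jaw": 0.5,"dx": -180,"dy": -47,"dz": 0,"yaw": 0}]'

```text
clock: 54.2
ee_pos: [496.7, -3.7, 130.5]
tool_rot: [-179.9, -0.0, -75.8]
force: [-0.3, 0.6, -1.1]
finger_gap: 54.6
```

Call:
move_arm --series '[{"jaw": 0.5,"dx": -36,"dy": -9,"dz": 0,"yaw": 0},{"jaw": 0.5,"dx": -72,"dy": -18,"dz": 0,"yaw": 0},{"jaw": 0.5,"dx": -108,"dy": -28,"dz": 0,"yaw": 0},{"jaw": 0.5,"dx": -144,"dy": -37,"dz": 0,"yaw": 0},{"jaw": 0.5,"dx": -180,"dy": -47,"dz": 0,"yaw": 0}]'

```text
clock: 54.7
ee_pos: [497.9, 182.5, 130.6]
tool_rot: [-179.9, -0.0, -75.7]
force: [1.2, -0.8, -0.4]
finger_gap: 54.7
```

Call:
move_arm --series '[{"jaw": 0.5,"dx": 0,"dy": 0,"dz": 30,"yaw": 0},{"jaw": 0.5,"dx": 0,"dy": 0,"dz": 60,"yaw": 0},{"jaw": 0.5,"dx": 0,"dy": 0,"dz": 90,"yaw": 0},{"jaw": 0.5,"dx": 0,"dy": 0,"dz": 95,"yaw": 0},{"jaw": 0.5,"dx": 0,"dy": 0,"dz": 95,"yaw": 0}]'

```text
clock: 55.2
ee_pos: [498.1, 180.9, 35.0]
tool_rot: [180.0, 0.0, -75.7]
force: [1.1, 1.2, -0.8]
finger_gap: 54.5
```

Call:
move_arm --series '[{"jaw": 0.5,"dx": 0,"dy": 0,"dz": 0,"yaw": 0},{"jaw": 0.5,"dx": 0,"dy": 0,"dz": 0,"yaw": 0},{"jaw": 0.5,"dx": 0,"dy": 0,"dz": 0,"yaw": 0},{"jaw": 0.5,"dx": 0,"dy": 0,"dz": 0,"yaw": 0},{"jaw": 0.5,"dx": 0,"dy": 0,"dz": 0,"yaw": 0}]'

```text
clock: 55.7
ee_pos: [498.2, 180.9, 35.0]
tool_rot: [-180.0, -0.0, -75.7]
force: [0.4, 0.4, -1.0]
finger_gap: 54.6
```

```bash
python3 -c "
from fit import *
tgt(497,180.5,4.5,-75.8)"
```

```text
from [498.2 180.9  35. ] yaw -75.7 clk 55.7 to [497.  180.5   4.5 -75.8] -> dx,dy,dz [ 0.1  1.3 30.5] yaw rad 0.001
```

Call:
move_arm --series '[{"jaw": 0.5,"dx": 0,"dy": 0.8,"dz": 12,"yaw": 0},{"jaw": 0.5,"dx": 0,"dy": 0.8,"dz": 22,"yaw": 0},{"jaw": 0.5,"dx": 0,"dy": 0.8,"dz": 28,"yaw": 0},{"jaw": 0.5,"dx": 0,"dy": 0.8,"dz": 30,"yaw": 0},{"jaw": 0.5,"dx": 0,"dy": 0.8,"dz": 30,"yaw": 0}]'

```text
clock: 56.2
ee_pos: [497.0, 180.8, 5.4]
tool_rot: [180.0, 0.0, -75.7]
force: [-3.7, -1.2, 11.4]
finger_gap: 54.5
```

Call:
move_arm --series '[{"jaw": 0.5,"dx": 0,"dy": 0,"dz": 0,"yaw": 0},{"jaw": 0.75,"dx": 0,"dy": 0,"dz": 0,"yaw": 0},{"jaw": 0.9,"dx": 0,"dy": 0,"dz": 0,"yaw": 0},{"jaw": 1,"dx": 0,"dy": 0,"dz": 0,"yaw": 0},{"jaw": 1,"dx": 0,"dy": 0,"dz": 0,"yaw": 0}]'

```text
clock: 56.7
ee_pos: [497.3, 180.7, 4.5]
tool_rot: [180.0, 0.0, -75.7]
force: [-0.2, -0.5, -0.5]
finger_gap: 85.3
```

Call:
move_arm --series '[{"jaw": 1,"dx": 0,"dy": 0,"dz": -20,"yaw": 0},{"jaw": 1,"dx": 0,"dy": 0,"dz": -65,"yaw": 0},{"jaw": 1,"dx": 0,"dy": -10,"dz": -110,"yaw": 0},{"jaw": 1,"dx": 0,"dy": -20,"dz": -155,"yaw": 0},{"jaw": 1,"dx": 0,"dy": -20,"dz": -195,"yaw": 0}]'

```text
clock: 57.2
ee_pos: [517.4, 185.7, 202.0]
tool_rot: [-179.9, -0.0, -75.7]
force: [-0.3, -0.4, -0.4]
finger_gap: 85.0
```

Call:
move_arm --series '[{"jaw": 1,"dx": 0,"dy": 0,"dz": 0,"yaw": 0},{"jaw": 1,"dx": 0,"dy": 0,"dz": 0,"yaw": 0},{"jaw": 1,"dx": 0,"dy": 0,"dz": 0,"yaw": 0},{"jaw": 1,"dx": 0,"dy": 0,"dz": 0,"yaw": 0},{"jaw": 1,"dx": 0,"dy": 0,"dz": 0,"yaw": 0}]'

```text
clock: 57.7
ee_pos: [516.4, 185.5, 198.6]
tool_rot: [179.9, 0.0, -75.7]
force: [0.8, -0.5, 0.0]
finger_gap: 85.5
```

```bash
python3 onboard.py b7; python3 board.py b8; sed -i 's/^tgt(500,-380.*$/tgt(614,-381,160,-79.5)/' gears.py
```

```text
hubA_mid 0.82 [215.  70.] [583.9 298.9  -6.9] rms 0.77
hubA_mid 0.67 [284. 110.] [617.9 273.3  16.8] rms 116.03
gearA_mid 0.64 [320. 189.] [496.7 180.5  12.7] rms 0.41
dark [308.  46.] 92 [622.9 222.5]
dark [214.  50.] 92 [600.9 297.3]
dark [301.  66.] 86 [606.1 224.5]
dark [208.  70.] 87 [584.  299.3]
dark [388.  80.] 81 [613.7 151.3]
dark [573.  81.] 40 [652.6  -2.8]
dark [294.  86.] 81 [589.2 226.7]
dark [203.  90.] 81 [567.1 301.5]
dark [380.  99.] 77 [596.6 153.5]
dark [371. 118.] 75 [579.7 155.7]
dark [301. 181.] 86 [508.9 201.8]
dark [321. 194.] 103 [501.4 181.6]
dark [302. 202.] 79 [489.6 196.3]
from [516.6 185.6 199.2] yaw -75.7 clk 57.9 to [508 -30 231 -81] -> dx,dy,dz [206.8  61.4 -31.7] yaw rad 0.092
area 3918 c 496.7 181.4 size 73.1 71.7 ang 83.66
area 4080 c 512.1 296.1 size 72.5 71.9 ang 81.25
area 3791 c 596.5 154.0 size 57.4 75.1 ang 7.59
area 4164 c 605.7 225.6 size 57.2 75.3 ang 7.51
area 45136 c 556.0 231.8 size 233.8 201.8 ang 7.33
area 5072 c 497.2 181.2 size 80.2 80.7 ang 66.04
area 5418 c 596.5 153.6 size 74.5 83.2 ang 6.74
area 11598 c 562.0 258.7 size 107.7 204.0 ang 24.52
from [516.6 185.6 199.4] yaw -75.7 clk 57.9 to [548 210 225  -9] -> dx,dy,dz [-15.9 -36.4 -25.6] yaw rad -1.165
```

View pics/b7.png

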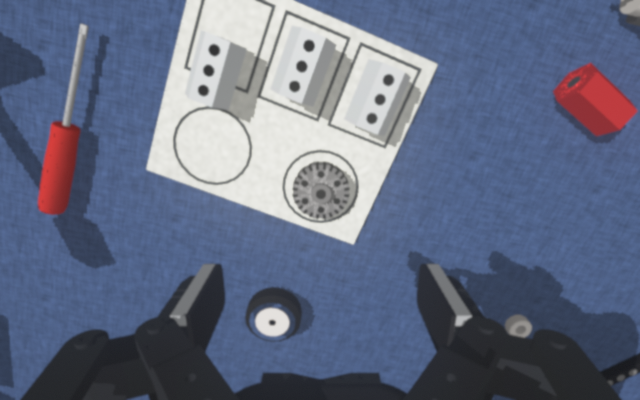

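Gear A is centred in its ring at px (320,189). Hub 3 has been knocked towards −x, from its bay to about (584, 299) (holes at px (214,50), (208,70), (203,90)), still holes up. I'll put it back.

Call:
move_arm --series '[{"jaw": 1,"dx": -15,"dy": -17,"dz": 0,"yaw": -0.12},{"jaw": 1,"dx": -30,"dy": -34,"dz": 0,"yaw": -0.24},{"jaw": 1,"dx": -45,"dy": -51,"dz": 10,"yaw": -0.36},{"jaw": 1,"dx": -60,"dy": -68,"dz": 30,"yaw": -0.48},{"jaw": 1,"dx": -75,"dy": -86,"dz": 49,"yaw": -0.6}]'

```text
clock: 58.4
ee_pos: [582.0, 280.3, 150.0]
tool_rot: [-180.0, -0.0, -41.1]
force: [-0.2, 0.3, 0.6]
finger_gap: 85.2
```

Call:
move_arm --series '[{"jaw": 1,"dx": 0,"dy": 0,"dz": 0,"yaw": -0.14},{"jaw": 1,"dx": 0,"dy": 0,"dz": 0,"yaw": -0.28},{"jaw": 1,"dx": 0,"dy": 0,"dz": 0,"yaw": -0.42},{"jaw": 1,"dx": 0,"dy": 0,"dz": 0,"yaw": -0.55},{"jaw": 1,"dx": 0,"dy": 0,"dz": 0,"yaw": -0.597}]'

```text
clock: 58.9
ee_pos: [581.5, 279.5, 150.5]
tool_rot: [180.0, 0.0, -6.9]
force: [-0.2, -0.1, -0.3]
finger_gap: 85.3
```

Call:
move_arm --series '[{"jaw": 1,"dx": 0,"dy": 0,"dz": 0,"yaw": 0},{"jaw": 1,"dx": 0,"dy": 0,"dz": 0,"yaw": 0},{"jaw": 1,"dx": 0,"dy": 0,"dz": 0,"yaw": 0},{"jaw": 1,"dx": 0,"dy": 0,"dz": 0,"yaw": 0},{"jaw": 1,"dx": 0,"dy": 0,"dz": 0,"yaw": 0}]'

```text
clock: 59.4
ee_pos: [581.6, 279.5, 150.7]
tool_rot: [180.0, -0.0, -7.2]
force: [-0.3, -0.3, 0.3]
finger_gap: 85.1
```

```bash
sed -i 's/^tgt(508.*$/tgt(584,299.3,5,-7.1)/' onboard.py; python3 onboard.py b9
```

```text
hubA_mid 0.92 [319. 163.] [583.9 298.9  -7.4] rms 1.06
gearA_mid 0.55 [247. 292.] [496.6 179.2  12.6] rms 2.18
gearA_mid 0.32 [302. 232.] [502.5 329.5  98.8] rms 131.23
dark [297. 170.] 94 [567.1 301. ]
dark [319. 169.] 91 [584.  298.9]
dark [341. 169.] 89 [600.8 296.8]
dark [336. 253.] 73 [589.  226.2]
dark [357. 253.] 71 [605.9 224. ]
dark [377. 253.] 71 [622.9 221.9]
from [581.5 279.5 150.7] yaw -7.2 clk 59.5 to [584.  299.3   5.   -7.1] -> dx,dy,dz [ -0.  -20.  145.7] yaw rad -0.001
```

Call:
move_arm --series '[{"jaw": 1,"dx": 0,"dy": -19.6,"dz": 30,"yaw": 0},{"jaw": 1,"dx": 0,"dy": -19.6,"dz": 70,"yaw": 0},{"jaw": 1,"dx": 0,"dy": -19.6,"dz": 105,"yaw": 0},{"jaw": 1,"dx": 0,"dy": -19.6,"dz": 130,"yaw": 0},{"jaw": 1,"dx": 0,"dy": -19.6,"dz": 141,"yaw": 0}]' --grip_force 60

```text
clock: 60.05
ee_pos: [582.9, 298.6, 7.1]
tool_rot: [179.9, 0.2, -7.2]
force: [0.9, -0.8, 0.3]
finger_gap: 85.6
```

Call:
move_arm --series '[{"jaw": 0.9,"dx": 0,"dy": 0,"dz": 0,"yaw": 0},{"jaw": 0.7,"dx": 0,"dy": 0,"dz": 0,"yaw": 0},{"jaw": 0.5,"dx": 0,"dy": 0,"dz": 0,"yaw": 0},{"jaw": 0.5,"dx": 0,"dy": 0,"dz": 0,"yaw": 0},{"jaw": 0.5,"dx": 0,"dy": 0,"dz": 0,"yaw": 0}]'

```text
clock: 60.55
ee_pos: [585.0, 299.3, 11.7]
tool_rot: [-179.9, -0.2, -7.2]
force: [0.3, 0.4, 8.0]
finger_gap: 54.7
```

Call:
move_arm --series '[{"jaw": 0.5,"dx": 0,"dy": 0,"dz": -10,"yaw": 0},{"jaw": 0.5,"dx": 10,"dy": -0.5,"dz": -20,"yaw": 0},{"jaw": 0.5,"dx": 25,"dy": -1.5,"dz": -20,"yaw": 0},{"jaw": 0.5,"dx": 31,"dy": -1.8,"dz": -20,"yaw": 0},{"jaw": 0.5,"dx": 31,"dy": -1.8,"dz": -20,"yaw": 0}]'

```text
clock: 61.05
ee_pos: [615.3, 296.6, 29.7]
tool_rot: [180.0, 0.0, -7.2]
force: [-0.2, 0.3, -1.2]
finger_gap: 55.3
```

Call:
move_arm --series '[{"jaw": 0.5,"dx": 0,"dy": 0,"dz": 0,"yaw": 0},{"jaw": 0.5,"dx": 0,"dy": 0,"dz": 8,"yaw": 0},{"jaw": 0.5,"dx": 0,"dy": 0,"dz": 15,"yaw": 0},{"jaw": 0.5,"dx": 0,"dy": 0,"dz": 19,"yaw": 0},{"jaw": 0.5,"dx": 0,"dy": 0,"dz": 19,"yaw": 0}]'

```text
clock: 61.55
ee_pos: [614.4, 296.9, 11.7]
tool_rot: [180.0, 0.0, -7.1]
force: [-5.2, -1.5, 9.4]
finger_gap: 54.8
```

Call:
move_arm --series '[{"jaw": 0.5,"dx": 0,"dy": 0,"dz": 0,"yaw": 0},{"jaw": 0.75,"dx": 0,"dy": 0,"dz": 0,"yaw": 0},{"jaw": 0.9,"dx": 0,"dy": 0,"dz": 0,"yaw": 0},{"jaw": 1,"dx": 0,"dy": 0,"dz": 0,"yaw": 0},{"jaw": 1,"dx": 0,"dy": 0,"dz": 0,"yaw": 0}]'

```text
clock: 62.05
ee_pos: [614.9, 296.8, 10.4]
tool_rot: [180.0, 0.0, -7.2]
force: [0.3, -0.7, -0.2]
finger_gap: 85.6
```

Call:
move_arm --series '[{"jaw": 1,"dx": 0,"dy": 0,"dz": -20,"yaw": 0},{"jaw": 1,"dx": 0,"dy": 0,"dz": -60,"yaw": 0},{"jaw": 1,"dx": -10,"dy": 10,"dz": -110,"yaw": 0},{"jaw": 1,"dx": -20,"dy": 20,"dz": -150,"yaw": 0},{"jaw": 1,"dx": -20,"dy": 20,"dz": -180,"yaw": 0}]'

```text
clock: 62.55
ee_pos: [592.2, 278.9, 194.1]
tool_rot: [-179.9, -0.2, -7.2]
force: [0.8, 0.6, 0.5]
finger_gap: 85.5
```

Call:
move_arm --series '[{"jaw": 1,"dx": 0,"dy": 0,"dz": 0,"yaw": 0},{"jaw": 1,"dx": 0,"dy": 0,"dz": 0,"yaw": 0},{"jaw": 1,"dx": 0,"dy": 0,"dz": 0,"yaw": 0},{"jaw": 1,"dx": 0,"dy": 0,"dz": 0,"yaw": 0},{"jaw": 1,"dx": 0,"dy": 0,"dz": 0,"yaw": 0}]'

```text
clock: 63.05
ee_pos: [592.5, 279.5, 189.5]
tool_rot: [180.0, 0.1, -7.2]
force: [0.7, -0.1, 0.4]
finger_gap: 85.6
```

```bash
python3 onboard.py b10
```

```text
hubA_mid 0.81 [343. 154.] [615.7 296.2  -7.4] rms 0.64
gearA_mid 0.76 [244. 271.] [496.3 179.8 -17.3] rms 1.41
dark [633. 134.] 61 [868.8 287.6]
dark [324. 158.] 68 [598.4 298.7]
dark [343. 158.] 68 [615.3 296.5]
dark [363. 158.] 70 [632.2 294.4]
dark [323. 234.] 53 [589.  226.3]
dark [341. 234.] 52 [605.9 224. ]
dark [359. 235.] 53 [622.8 221.8]
dark [244. 270.] 43 [507.  197.2]
dark [241. 278.] 91 [501.8 189.2]
from [592.6 279.5 190.3] yaw -7.2 clk 63.2 to [584.  299.3   5.   -7.1] -> dx,dy,dz [-10.9 -18.6 185.3] yaw rad -0.001
```

Hub 3 is back in its bay at (615.3, 296.5). Now gear B.

Call:
move_arm --series '[{"jaw": 1,"dx": 6,"dy": 44,"dz": 0,"yaw": 0.08},{"jaw": 1,"dx": 12,"dy": 88,"dz": 0,"yaw": 0.17},{"jaw": 1,"dx": 18,"dy": 132,"dz": 0,"yaw": 0.25},{"jaw": 1,"dx": 24,"dy": 176,"dz": 0,"yaw": 0.34},{"jaw": 1,"dx": 30,"dy": 219,"dz": 0,"yaw": 0.42}]'

```text
clock: 63.7
ee_pos: [594.9, 56.7, 190.8]
tool_rot: [-180.0, -0.0, -31.4]
force: [1.1, 0.7, 0.4]
finger_gap: 85.5
```

Call:
move_arm --series '[{"jaw": 1,"dx": 23,"dy": 37,"dz": 0,"yaw": 0.08},{"jaw": 1,"dx": 47,"dy": 75,"dz": 0,"yaw": 0.17},{"jaw": 1,"dx": 70,"dy": 112,"dz": 0,"yaw": 0.25},{"jaw": 1,"dx": 94,"dy": 150,"dz": 0,"yaw": 0.34},{"jaw": 1,"dx": 117,"dy": 188,"dz": 0,"yaw": 0.42}]'

```text
clock: 64.2
ee_pos: [597.5, -164.8, 190.7]
tool_rot: [-180.0, -0.0, -55.5]
force: [0.6, -0.1, 1.4]
finger_gap: 85.7
```

Call:
move_arm --series '[{"jaw": 1,"dx": 36,"dy": 25,"dz": 0,"yaw": 0.08},{"jaw": 1,"dx": 73,"dy": 50,"dz": 0,"yaw": 0.17},{"jaw": 1,"dx": 110,"dy": 74,"dz": 10,"yaw": 0.25},{"jaw": 1,"dx": 146,"dy": 99,"dz": 20,"yaw": 0.34},{"jaw": 1,"dx": 183,"dy": 124,"dz": 30,"yaw": 0.422}]'

```text
clock: 64.7
ee_pos: [599.7, -385.7, 160.2]
tool_rot: [-180.0, 0.0, -79.7]
force: [0.1, 0.8, 0.7]
finger_gap: 85.4
```

Call:
move_arm --series '[{"jaw": 1,"dx": 0,"dy": 0,"dz": 0,"yaw": 0},{"jaw": 1,"dx": 0,"dy": 0,"dz": 0,"yaw": 0},{"jaw": 1,"dx": 0,"dy": 0,"dz": 0,"yaw": 0},{"jaw": 1,"dx": 0,"dy": 0,"dz": 0,"yaw": 0},{"jaw": 1,"dx": 0,"dy": 0,"dz": 0,"yaw": 0}]'

```text
clock: 65.2
ee_pos: [600.4, -383.0, 161.4]
tool_rot: [-180.0, -0.0, -79.4]
force: [-0.6, -0.2, 0.5]
finger_gap: 85.3
```

```bash
python3 gears.py g4 l
```

```text
gear 0 [322. 165.]  [ 614.3 -381.9   11.7] rms 0.79 in tool [  1.2 -13.9 161.3]
gear 0 [134.  35.]  [ 692.1 -214.4    5.1] rms 5.32 in tool [-149.1 -121.2  161.2]
from [ 600.3 -383.2  161.2] yaw -79.4 clk 65.2 to [ 614.  -381.   160.   -79.5] -> dx,dy,dz [  0.4 -13.8   1.3] yaw rad 0.002
```

Call:
move_arm --series '[{"jaw": 1,"dx": 1.2,"dy": -13.9,"dz": 35,"yaw": 0},{"jaw": 1,"dx": 1.2,"dy": -13.9,"dz": 75,"yaw": 0},{"jaw": 1,"dx": 1.2,"dy": -13.9,"dz": 115,"yaw": 0},{"jaw": 1,"dx": 1.2,"dy": -13.9,"dz": 145,"yaw": 0},{"jaw": 1,"dx": 1.2,"dy": -13.9,"dz": 161,"yaw": 0}]' --grip_force 40

```text
clock: 65.75
ee_pos: [613.1, -381.4, -3.1]
tool_rot: [179.9, 0.2, -79.4]
force: [0.5, 0.1, 0.0]
finger_gap: 85.3
```

Call:
move_arm --series '[{"jaw": 1,"dx": 0,"dy": 0,"dz": 0,"yaw": 0},{"jaw": 0.8,"dx": 0,"dy": 0,"dz": 0,"yaw": 0},{"jaw": 0.6,"dx": 0,"dy": 0,"dz": 0,"yaw": 0},{"jaw": 0.5,"dx": 0,"dy": 0,"dz": 0,"yaw": 0},{"jaw": 0.5,"dx": 0,"dy": 0,"dz": 0,"yaw": 0}]'

```text
clock: 66.25
ee_pos: [614.7, -383.4, 2.3]
tool_rot: [-179.8, -0.2, -79.5]
force: [-0.1, -0.8, 7.4]
finger_gap: 54.4
```

Call:
move_arm --series '[{"jaw": 0.5,"dx": 0,"dy": 0,"dz": 0,"yaw": 0},{"jaw": 0.5,"dx": 0,"dy": 0,"dz": -20,"yaw": 0},{"jaw": 0.5,"dx": 0,"dy": 0,"dz": -60,"yaw": 0},{"jaw": 0.5,"dx": 0,"dy": 0,"dz": -110,"yaw": 0},{"jaw": 0.5,"dx": 0,"dy": 0,"dz": -130,"yaw": 0}]'

```text
clock: 66.75
ee_pos: [615.1, -383.6, 136.3]
tool_rot: [-179.7, -0.4, -79.5]
force: [0.2, 0.2, 0.2]
finger_gap: 54.5
```

Call:
move_arm --series '[{"jaw": 0.5,"dx": -46,"dy": -2,"dz": 0,"yaw": 0},{"jaw": 0.5,"dx": -92,"dy": -3,"dz": 0,"yaw": 0},{"jaw": 0.5,"dx": -138,"dy": -5,"dz": 0,"yaw": 0},{"jaw": 0.5,"dx": -184,"dy": -6,"dz": 0,"yaw": 0},{"jaw": 0.5,"dx": -228,"dy": -7.6,"dz": 0,"yaw": 0}]'

```text
clock: 67.25
ee_pos: [579.1, -155.3, 130.7]
tool_rot: [-179.9, -0.0, -79.5]
force: [-0.2, -0.6, -0.4]
finger_gap: 54.6
```

Call:
move_arm --series '[{"jaw": 0.5,"dx": -46,"dy": -2,"dz": 0,"yaw": 0},{"jaw": 0.5,"dx": -92,"dy": -3,"dz": 0,"yaw": 0},{"jaw": 0.5,"dx": -138,"dy": -5,"dz": 0,"yaw": 0},{"jaw": 0.5,"dx": -184,"dy": -6,"dz": 0,"yaw": 0},{"jaw": 0.5,"dx": -228,"dy": -7.6,"dz": 0,"yaw": 0}]'

```text
clock: 67.75
ee_pos: [545.0, 70.3, 130.7]
tool_rot: [-179.9, -0.0, -79.5]
force: [0.6, 0.4, -0.8]
finger_gap: 54.4
```

Call:
move_arm --series '[{"jaw": 0.5,"dx": -46,"dy": -2,"dz": 0,"yaw": 0},{"jaw": 0.5,"dx": -92,"dy": -3,"dz": 0,"yaw": 0},{"jaw": 0.5,"dx": -138,"dy": -5,"dz": 0,"yaw": 0},{"jaw": 0.5,"dx": -184,"dy": -6,"dz": 0,"yaw": 0},{"jaw": 0.5,"dx": -228,"dy": -7.6,"dz": 0,"yaw": 0}]'

```text
clock: 68.25
ee_pos: [510.7, 296.0, 130.7]
tool_rot: [-179.9, 0.0, -79.5]
force: [1.0, -0.3, -0.5]
finger_gap: 54.6
```

Call:
move_arm --series '[{"jaw": 0.5,"dx": 0,"dy": 0,"dz": 30,"yaw": 0},{"jaw": 0.5,"dx": 0,"dy": 0,"dz": 60,"yaw": 0},{"jaw": 0.5,"dx": 0,"dy": 0,"dz": 90,"yaw": 0},{"jaw": 0.5,"dx": 0,"dy": 0,"dz": 95,"yaw": 0},{"jaw": 0.5,"dx": 0,"dy": 0,"dz": 95,"yaw": 0}]'

```text
clock: 68.75
ee_pos: [511.4, 294.0, 35.1]
tool_rot: [180.0, -0.0, -79.5]
force: [-0.2, 0.0, -0.3]
finger_gap: 54.8
```

Call:
move_arm --series '[{"jaw": 0.5,"dx": 0,"dy": 0,"dz": 0,"yaw": 0},{"jaw": 0.5,"dx": 0,"dy": 0,"dz": 0,"yaw": 0},{"jaw": 0.5,"dx": 0,"dy": 0,"dz": 0,"yaw": 0},{"jaw": 0.5,"dx": 0,"dy": 0,"dz": 0,"yaw": 0},{"jaw": 0.5,"dx": 0,"dy": 0,"dz": 0,"yaw": 0}]'

```text
clock: 69.25
ee_pos: [511.3, 294.0, 35.0]
tool_rot: [-180.0, 0.0, -79.5]
force: [-0.6, -0.8, -0.7]
finger_gap: 54.8
```

```bash
python3 -c "
from fit import *
tgt(511.9,295.9,5.5,-79.5)"
```

```text
from [511.3 294.   35. ] yaw -79.5 clk 69.2 to [511.9 295.9   5.5 -79.5] -> dx,dy,dz [-1.7 -0.9 29.5] yaw rad 0.0
```

Call:
move_arm --series '[{"jaw": 0.5,"dx": -1.7,"dy": -0.8,"dz": 12,"yaw": 0},{"jaw": 0.5,"dx": -1.7,"dy": -0.8,"dz": 22,"yaw": 0},{"jaw": 0.5,"dx": -1.7,"dy": -0.8,"dz": 27,"yaw": 0},{"jaw": 0.5,"dx": -1.7,"dy": -0.8,"dz": 29.5,"yaw": 0},{"jaw": 0.5,"dx": -1.7,"dy": -0.8,"dz": 29.5,"yaw": 0}]'

```text
clock: 69.75
ee_pos: [511.3, 295.8, 6.2]
tool_rot: [180.0, -0.0, -79.4]
force: [-5.6, -1.5, 14.8]
finger_gap: 54.6
```

Call:
move_arm --series '[{"jaw": 0.5,"dx": 0,"dy": 0,"dz": 0,"yaw": 0},{"jaw": 0.75,"dx": 0,"dy": 0,"dz": 0,"yaw": 0},{"jaw": 0.9,"dx": 0,"dy": 0,"dz": 0,"yaw": 0},{"jaw": 1,"dx": 0,"dy": 0,"dz": 0,"yaw": 0},{"jaw": 1,"dx": 0,"dy": 0,"dz": 0,"yaw": 0}]'

```text
clock: 70.25
ee_pos: [511.7, 295.8, 4.8]
tool_rot: [180.0, -0.0, -79.5]
force: [0.7, -0.1, -0.8]
finger_gap: 85.8
```

Call:
move_arm --series '[{"jaw": 1,"dx": 0,"dy": 0,"dz": -20,"yaw": 0},{"jaw": 1,"dx": 0,"dy": 0,"dz": -65,"yaw": 0},{"jaw": 1,"dx": 20,"dy": 0,"dz": -110,"yaw": 0},{"jaw": 1,"dx": 45,"dy": 0,"dz": -150,"yaw": 0},{"jaw": 1,"dx": 66,"dy": 0,"dz": -190,"yaw": 0}]'

```text
clock: 70.75
ee_pos: [523.7, 230.0, 196.9]
tool_rot: [-180.0, -0.0, -79.5]
force: [0.8, 0.4, 0.5]
finger_gap: 85.2
```

Call:
move_arm --series '[{"jaw": 1,"dx": 0,"dy": 0,"dz": -25,"yaw": 0},{"jaw": 1,"dx": 0,"dy": 0,"dz": -25,"yaw": 0},{"jaw": 1,"dx": 0,"dy": 0,"dz": -25,"yaw": 0},{"jaw": 1,"dx": 0,"dy": 0,"dz": -25,"yaw": 0},{"jaw": 1,"dx": 0,"dy": 0,"dz": -25,"yaw": 0}]'

```text
clock: 71.25
ee_pos: [523.3, 231.1, 218.8]
tool_rot: [179.8, -0.0, -79.4]
force: [1.0, -0.2, 0.1]
finger_gap: 85.4
```

```bash
python3 onboard.py b11; python3 board.py b12
```

```text
hubA_mid 0.6 [269.  60.] [614.9 296.5  -7.6] rms 0.87
hubA_mid 0.47 [343.  85.] [606.  224.6  -7.1] rms 0.62
gearA_mid 0.63 [362. 197.] [496.5 180.3   9.6] rms 0.53
dark [637.   6.] 51 [719.2 -10.8]
dark [271.  40.] 78 [632.3 294.7]
dark [266.  60.] 74 [615.4 296.8]
dark [351.  67.] 76 [622.9 222.3]
dark [261.  79.] 71 [598.4 299. ]
dark [596.  82.] 43 [653.2  -1.2]
dark [344.  86.] 69 [605.9 224.5]
dark [425.  93.] 67 [613.6 151.1]
dark [338. 105.] 66 [589.  226.6]
dark [418. 112.] 62 [596.5 153.3]
dark [410. 129.] 57 [579.7 155.4]
dark [238. 156.] 82 [524.5 311.8]
dark [256. 168.] 103 [516.1 293.5]
dark [240. 177.] 75 [504.8 307.9]
dark [258. 186.] 77 [498.3 289. ]
dark [381. 188.] 78 [518.1 169.3]
dark [363. 201.] 90 [501.5 183.3]
dark [345. 210.] 67 [489.3 199. ]
from [523.6 231.1 219.5] yaw -79.5 clk 71.4 to [584.  299.3   5.   -7.1] -> dx,dy,dz [-56.  -72.1 214.4] yaw rad -1.263
area 3864 c 496.6 181.4 size 72.8 71.5 ang 80.54
area 4101 c 511.5 296.8 size 73.0 71.5 ang 90.0
area 3855 c 596.5 154.0 size 57.1 75.2 ang 7.59
area 4170 c 605.7 225.6 size 57.3 75.2 ang 7.65
area 4116 c 614.9 297.0 size 56.8 75.1 ang 7.68
area 46649 c 556.0 231.7 size 234.2 202.1 ang 7.3
area 5068 c 497.1 181.2 size 80.2 80.6 ang 66.04
area 5065 c 511.8 296.3 size 80.2 80.5 ang 53.13
area 5427 c 596.4 153.6 size 74.1 83.0 ang 7.13
area 5357 c 605.9 227.5 size 71.6 83.3 ang 7.63
area 5295 c 614.6 295.9 size 67.5 83.1 ang 7.29
from [523.7 231.  219.7] yaw -79.5 clk 71.5 to [548 210 225  -9] -> dx,dy,dz [ 25.1 -20.1  -5.3] yaw rad -1.23
```

View pics/b11.png

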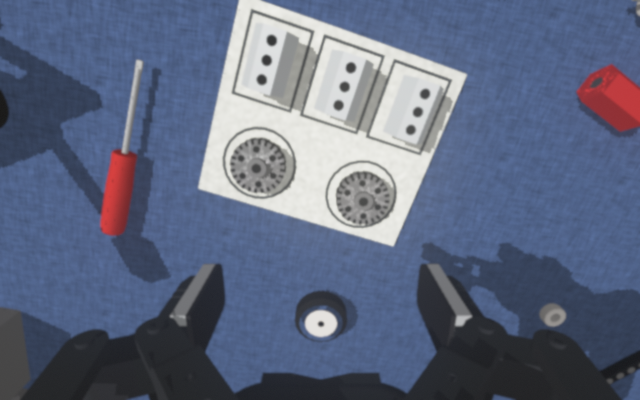

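All five parts look right: hubs at px (266,60), (344,86) and (418,112), gears at (258,167) and (363,200), boss up. I'll check the gear centres once more, then hand in.

```bash
python3 - <<'E'
from fit import *
p=shot('wrist')
hsv=cv2.cvtColor(p['image'],cv2.COLOR_BGR2HSV); g=hsv[...,2]
for r in [(511.9,296.0),(497.0,180.7)]:
    u,v=w2px(p,[*r,14])[0].astype(int)
    k=np.zeros(g.shape,np.uint8); cv2.circle(k,(u,v),31,1,-1); k&=(g<185).astype(np.uint8)
    k=cv2.morphologyEx(cv2.morphologyEx(k,cv2.MORPH_CLOSE,np.ones((7,7))),cv2.MORPH_OPEN,np.ones((7,7)))
    c=max(cv2.findContours(k,cv2.RETR_EXTERNAL,cv2.CHAIN_APPROX_NONE)[0],key=len).reshape(-1,2).astype(float)
    w,e=fitgear(p,c,4,True)[0]; print(r,'gear',np.round(w,1),round(e,2))
print('bosses',np.round(px2w(p,[[256,168],[363,201]],24),1))
E
```

```text
(511.9, 296.0) gear [510.6 295.2   2.1] 1.69
(497.0, 180.7) gear [494.8 178.4  11.6] 2.01
bosses [[512.2 295.9  24. ]
 [497.2 180.2  24. ]]
```

```bash
python3 -c "
from workcell import close_job
print(close_job())"
```

```text
the job is handed in; nothing more can be done
None
```

The job is handed in, at about 71 s of the 210 s allowed. All three hubs and both gears are on the board as asked.

- **Hubs:** I rolled them 1, 3 and 4 flats until the three-hole flat was on top, then laid one in each rectangle. The last wrist picture puts all three within about 1 mm of centre, square to about 0.3°, holes up.
- **Knocked hub:** Hub 3 was pushed about 31 mm out of its bay during the run. I put it back, and the last check has it within about 1 mm of centre.
- **Gears:** I pushed both over from the boss side and set one in each circle, boss up. Their boss centres measure about 0.5 mm from the circle centres.
- **Checks that disagreed:** A rougher outline fit of the gears on the white board gave offsets of about 1.5 mm and 3 mm. It fitted poorly, probably because of shadows, so I trusted the boss positions, the better-fitting network mask for the gear at (497, 180.5), and the picture. The networks also missed hubs at times; I used colour outlines or hole positions there.
- **Other things on the table:** I did not handle any of them, but I also did not re-measure their positions at the end.

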